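Turn round a row of watch cases from the clip rack to the open rack

ROBOT

A 6-joint arm with a two-finger parallel gripper is mounted at the origin on a cart in front of the work surface, level with it; the furniture and walls round the work are solid. World frame = base frame: x ahead of the robot, y to its left, z up, the work surface at z = 0. Lengths are in m, angles in degrees, forces in N, time in s.
With the tool pointing down it reaches from about 0.25 to 0.725 m from the base axis. Payload 9.7 kg.
Tool frame: the origin (TCP) lies at the very end of the fingers, on their centre line; the grasp point (between the pads) lies 19 mm behind it; x points along the fingers, y is the direction in which the jaws open and shut, and the axes are right-handed (so a half turn about x gives the same grasp; the last joint's range is limited). The gripper opens to 85 mm and grips with 20 to 120 N. Pads are 22 mm wide; open, the fingers measure 114 mm over their backs; the gripper's body (76 mm by 85 mm) begins 54 mm behind the grasp point. The pads swing forward as they close: fully open they stand 13 mm farther back than shut.
Start: joints at [-64.859, 4.979, 10.078, 95.1, 0, 90], TCP at [0.234, -0.498, 0.196] pointing down, gripper open.
Joint ranges: [-179.16, 179.16], [-48.56, 103.87], [-65.8, 70.77], [-126.05, 130.52], [-82.76, 87.17], [-180, 180]. Speed limits (degrees/s): [127.2, 127.2, 147.25, 180, 180, 180].

INTERFACE

Orientations are given as [roll, pitch, yaw] about the fixed x, y, z axes, in that order (R = Rz(yaw) Ry(pitch) Rx(roll)).
In Python, from workcell import get_obs, cams, bot gives the robot as it stands.
- The arm moves only by the tool apply_moves, never from a script. Its argument "rows" is a list that holds one entry, the list of rows, each a list of 7 numbers: the shift along the tool's x, y, z in mm, then the turn, a rotation vector about the tool's x, y, z in rad, then the opening, from 0 (shut) to 1 (fully open). A call has 1 to 20 rows; each row is the pose to reach, as a shift and turn from the pose measured when the call began, along the tool's axes at that moment; what a row does not reach only later rows make up. A row lasts 1/10 s, in which the tool goes at most 50 mm and 8.59 degrees, less where a joint would pass 70% of its speed; a pose out of reach is approached as far as the arm can. A call with a gripper value outside its range is refused whole. The fingers move at their own pace and stop on an object; "newtons" is the grip in N (left out, the last holds). Time passes only in rows, so rows that repeat a pose let the fingers close. It gives the time, the measured TCP pose, the force and the opening at its end, in the units of the state.
- get_obs(): the state, without advancing time (a new reading comes with each control period).
- cams.camera(name): name is "scene" or "top"; returns a dict with "pixels" (420x560x3 uint8, red, green, blue), "range_z" (420x560 float32, m along the optical axis (not along the pixel's ray), 0 where there is no reading), "fx", "fy", "cx", "cy" (pixels), "D" ([k1, k2, p1, p2, k3] as OpenCV has them; the pictures are not rectified), "eye" and "attitude" of the camera in the world. Camera axes: x right, y up, looking along -z (the intrinsics and any distortion apply to the point x, -y, -z); pixel columns grow to the right and rows downward; lengths in m; the calibration is good to about 2 mm. A picture is of the moment at which its call begins.
- bot.job_done(): hands the job in, once; it reports no verdict.
Trained networks look in a picture, given as the dict that the camera call returned (one of the last four; its "shot" number tells which), for a name from the list of things; names that differ only in an ending like _2 or _b are one class to them, and where a whole thing is asked for, a point or a joint stands for the part that bears it (a point fixed in the world has none). Each returns a list of dicts, best first, with "confidence" (0 to 1); they miss things now and then, are a little off and sometimes report something else, mostly with a low value. They report only what shows in the picture. A call takes as long as a camera call. They do not tell look-alikes from the thing itself.
- cams.find_in(label, picture): "at" ([x, y, z] in m, in world coordinates, good to about 4 mm: the middle of the surface that is visible of it).
The state is a dict: "time": time; "q": joint angles; "qd": joint speeds; "joint_efforts": joint torques, N m; "ee_pos": TCP position; "tcp_rot": TCP orientation; "wrist_force": force on the tool from outside, world axes, zero at the start; "torque": the same for the moment, N m; "opening": finger opening in m.
Only numpy, scipy, OpenCV 4.12 (cv2) and the standard library are available. Lean on these libraries where they do the work, as an engineer would, in place of code of your own. Each camera call takes 0.05 s, during which the arm holds its last target.

TASK

Move the four watch cases from the rack with the steel clips to the empty open rack, in reverse order: the case now at the left-hand end goes into the bay at the right-hand end, and so on along the row. Each case sits under the lip of its clip, so it has to be drawn forward before it will lift; never tip a case over, and leave each one flat, face up, central and squarely in its own bay.

Things in the scene. Friction and masses are not known exactly. Their poses are not given: they have to be found in the camera images.
- case_1: Steel watch case, dark dial up; all four alike, told apart by place. 52 x 48 x 18 mm (x, y, z), about 60 g. Origin: centre of the underside; z up, strap lugs at -x, which face the rack's front at the start. The body is a disc, 44 mm across and 17 mm high, centred 1 mm to +x and 2 mm to +y of the origin; grip it across y on its two round flanks.
- case_2: Steel watch case, dark dial up; all four alike, told apart by place. 52 x 48 x 18 mm (x, y, z), about 60 g. Origin: centre of the underside; z up, strap lugs at -x, which face the rack's front at the start. The body is a disc, 44 mm across and 17 mm high, centred 1 mm to +x and 2 mm to +y of the origin; grip it across y on its two round flanks.
- case_3: Steel watch case, dark dial up; all four alike, told apart by place. 52 x 48 x 18 mm (x, y, z), about 60 g. Origin: centre of the underside; z up, strap lugs at -x, which face the rack's front at the start. The body is a disc, 44 mm across and 17 mm high, centred 1 mm to +x and 2 mm to +y of the origin; grip it across y on its two round flanks.
- case_4: Steel watch case, dark dial up; all four alike, told apart by place. 52 x 48 x 18 mm (x, y, z), about 60 g. Origin: centre of the underside; z up, strap lugs at -x, which face the rack's front at the start. The body is a disc, 44 mm across and 17 mm high, centred 1 mm to +x and 2 mm to +y of the origin; grip it across y on its two round flanks.
- cradle_1: Fixed clip cradle under case_1 at the start. Origin: centre of its underside; +x back, y left. Wood pad 34 mm wide (y), x -37 to 33 mm, top at z 10 mm, no front or side stops; the case overhangs its sides by 5 mm. Steel clip, 30 mm wide: upright at x 33 to 39 mm; lip over x 15 to 39 mm, underside z 33, top z 36 mm. Draw the case 15 to 25 mm to -x, then lift.
- cradle_2: Fixed clip cradle under case_2 at the start. Origin: centre of its underside; +x back, y left. Wood pad 34 mm wide (y), x -37 to 33 mm, top at z 10 mm, no front or side stops; the case overhangs its sides by 5 mm. Steel clip, 30 mm wide: upright at x 33 to 39 mm; lip over x 15 to 39 mm, underside z 33, top z 36 mm. Draw the case 15 to 25 mm to -x, then lift.
- cradle_3: Fixed clip cradle under case_3 at the start. Origin: centre of its underside; +x back, y left. Wood pad 34 mm wide (y), x -37 to 33 mm, top at z 10 mm, no front or side stops; the case overhangs its sides by 5 mm. Steel clip, 30 mm wide: upright at x 33 to 39 mm; lip over x 15 to 39 mm, underside z 33, top z 36 mm. Draw the case 15 to 25 mm to -x, then lift.
- cradle_4: Fixed clip cradle under case_4 at the start. Origin: centre of its underside; +x back, y left. Wood pad 34 mm wide (y), x -37 to 33 mm, top at z 10 mm, no front or side stops; the case overhangs its sides by 5 mm. Steel clip, 30 mm wide: upright at x 33 to 39 mm; lip over x 15 to 39 mm, underside z 33, top z 36 mm. Draw the case 15 to 25 mm to -x, then lift.
- store_rack: The store rack: fixed aluminium foot plate 84 x 262 x 6 mm carrying the four clip cradles, which stand in any order. Origin: centre of its underside; x to the back (away from the robot), y along the row to the left, z up. Cradle origins lie at x = 0, y = +108, +36, -36, -108 mm, z = 6 mm.
- open_rack: The open rack, empty at the start: fixed foot plate 84 x 262 x 6 mm with four wood pads, no clips. Origin: centre of its underside; x to the back, y along the row to the left. Bay centres at x = 0, y = +108, +36, -36, -108 mm. Pads 34 mm wide (y), top at z 16 mm, between front and back stops at x = -33 and +33 mm, 5 mm high; sides open. A case origin belongs at the bay centre.
Not all that is in view belongs to the job. What is shaped like the case_4 but turquoise is not meant.

How it is judged (in metres and radians):
At the end, for the whole second after the job is handed in: Each watch case lies in the open-rack bay that mirrors its start place (leftmost to rightmost, and so on): origin within 12 mm of the bay centre along and across the rack and 4 mm in height, flat within 0.15 rad, square to the rack within 0.35 rad (either way round), released and at rest (((y of cradle_1 in the frame of store_rack between 0.088 and 0.128 m and y of case_1 in the frame of open_rack between -0.12 and -0.096 m) or (y of cradle_1 in the frame of store_rack between 0.016 and 0.056 m and y of case_1 in the frame of open_rack between -0.048 and -0.024 m) or (y of cradle_1 in the frame of store_rack between -0.056 and -0.016 m and y of case_1 in the frame of open_rack between 0.024 and 0.048 m) or (y of cradle_1 in the frame of store_rack between -0.128 and -0.088 m and y of case_1 in the frame of open_rack between 0.096 and 0.12 m)) and x of case_1 in the frame of open_rack between -0.012 and 0.012 m and z of case_1 in the frame of open_rack between 0.012 and 0.02 m and angle between each of case_1, case_2, case_3, case_4's own z axis and vertical below 0.15 rad and angle between the x axis of each of case_1, case_2, case_3, case_4 and the x axis of open_rack, either way round below 0.35 rad and linear speed of each of case_1, case_2, case_3, case_4 below 0.02 m/s and angular speed of each of case_1, case_2, case_3, case_4 below 0.2 rad/s and ((y of cradle_2 in the frame of store_rack between 0.088 and 0.128 m and y of case_2 in the frame of open_rack between -0.12 and -0.096 m) or (y of cradle_2 in the frame of store_rack between 0.016 and 0.056 m and y of case_2 in the frame of open_rack between -0.048 and -0.024 m) or (y of cradle_2 in the frame of store_rack between -0.056 and -0.016 m and y of case_2 in the frame of open_rack between 0.024 and 0.048 m) or (y of cradle_2 in the frame of store_rack between -0.128 and -0.088 m and y of case_2 in the frame of open_rack between 0.096 and 0.12 m)) and x of case_2 in the frame of open_rack between -0.012 and 0.012 m and z of case_2 in the frame of open_rack between 0.012 and 0.02 m and ((y of cradle_3 in the frame of store_rack between 0.088 and 0.128 m and y of case_3 in the frame of open_rack between -0.12 and -0.096 m) or (y of cradle_3 in the frame of store_rack between 0.016 and 0.056 m and y of case_3 in the frame of open_rack between -0.048 and -0.024 m) or (y of cradle_3 in the frame of store_rack between -0.056 and -0.016 m and y of case_3 in the frame of open_rack between 0.024 and 0.048 m) or (y of cradle_3 in the frame of store_rack between -0.128 and -0.088 m and y of case_3 in the frame of open_rack between 0.096 and 0.12 m)) and x of case_3 in the frame of open_rack between -0.012 and 0.012 m and z of case_3 in the frame of open_rack between 0.012 and 0.02 m and ((y of cradle_4 in the frame of store_rack between 0.088 and 0.128 m and y of case_4 in the frame of open_rack between -0.12 and -0.096 m) or (y of cradle_4 in the frame of store_rack between 0.016 and 0.056 m and y of case_4 in the frame of open_rack between -0.048 and -0.024 m) or (y of cradle_4 in the frame of store_rack between -0.056 and -0.016 m and y of case_4 in the frame of open_rack between 0.024 and 0.048 m) or (y of cradle_4 in the frame of store_rack between -0.128 and -0.088 m and y of case_4 in the frame of open_rack between 0.096 and 0.12 m)) and x of case_4 in the frame of open_rack between -0.012 and 0.012 m and z of case_4 in the frame of open_rack between 0.012 and 0.02 m); the robot touches nothing.
It fails at once if a watch case is tipped over (more than 0.7 rad) (angle between any of case_1, case_2, case_3, case_4's own z axis and vertical above 0.7 rad).
It also fails if it takes over 99 s, if anything falls off the work surface, if the arm or the gripper's body presses on something with over 40 N, if the wrist force passes 120 N, or if a joint passes its speed limit or range.

## Working session

There is one attempt and no reset: what is moved stays moved. The work goes in short steps, Python scripts to look and compute and a tool call to move; the robot and the scene stay as the last step left them, time stands still between calls to the robot, and variables do not carry over. Pictures are saved under pics/ and viewed, and the job is handed in when it is done.

Besides the shell and the picture viewer there is one more tool, called after "Emit:" as name(argument=value, ...) on one line, values as JSON. apply_moves: Moves the arm, as the interface text tells. Its arguments: {"type":"object","properties":{"rows":{"type":"array"},"newtons":{"type":"number"}},"required":["rows"]}

```bash
mkdir -p pics; ls; python3 - <<'E'
from workcell import get_obs, cams, bot
import cv2
print(get_obs())
for n in ("scene","top"):
    c=cams.camera(n); cv2.imwrite(f"pics/{n}0.png",c["pixels"][:,:,::-1])
    print(n,c["eye"],c["attitude"],c["fx"],c["fy"],c["cx"],c["cy"],c["D"])
    for l in("case_1","open_rack","store_rack","cradle_1"):
        for d in cams.find_in(l,c): print(l,d)
E
```

```text
pics
{'time': 0.0, 'q': array([-6.48580119e+01,  5.01186442e+00,  1.00342171e+01,  9.50988235e+01,
        1.26167336e-03,  8.99994985e+01]), 'qd': array([ 0.02542085, -0.12164779, -0.03200419, -0.09454529,  0.00472635,
        0.00278529]), 'joint_efforts': array([-1.07719210e-03, -5.20384991e+01,  4.64810407e+01,  1.61716773e-02,
       -1.24354742e-04,  9.15036580e-08]), 'ee_pos': array([ 0.23356559, -0.49764281,  0.19517364]), 'tcp_rot': array([-90.94572425,  89.92351877, 114.19676457]), 'wrist_force': array([-0.19608735, -0.63890136,  0.54745799]), 'torque': array([ 0.02061603,  0.00910622, -0.0138133 ]), 'opening': 0.08496031833779633}
scene [0.21399014 0.51220332 0.55994366] [  57.14870449   -0.36285135 -153.14271981] 518.3095993171959 518.3095993171959 284.3030326333415 212.1239332190294 [-0.03019633  0.          0.          0.          0.        ]
case_1 {'at': [0.6082, -0.0134, 0.0354], 'confidence': 0.7}
case_1 {'at': [0.6041, -0.2291, 0.0308], 'confidence': 0.58}
case_1 {'at': [0.6052, -0.0864, 0.036], 'confidence': 0.58}
case_1 {'at': [0.7016, -0.3155, 0.0169], 'confiden
[... 722 characters left out ...]
': 0.88}
case_1 {'at': [0.6079, -0.0201, 0.0287], 'confidence': 0.73}
case_1 {'at': [0.6037, -0.1638, 0.0305], 'confidence': 0.71}
case_1 {'at': [0.6005, -0.2392, 0.0297], 'confidence': 0.7}
open_rack {'at': [0.4472, -0.0854, 0.0062], 'confidence': 0.79}
open_rack {'at': [0.6051, -0.1625, 0.0279], 'confidence': 0.55}
store_rack {'at': [0.6012, -0.1325, 0.0017], 'confidence': 0.74}
store_rack {'at': [0.6015, -0.1684, 0.0315], 'confidence': 0.24}
cradle_1 {'at': [0.6263, -0.1703, 0.0414], 'confidence': 0.83}
cradle_1 {'at': [0.6227, -0.2395, 0.0401], 'confidence': 0.72}
cradle_1 {'at': [0.6362, -0.0246, 0.0421], 'confidence': 0.55}
cradle_1 {'at': [0.6286, -0.0967, 0.0434], 'confidence': 0.52}
```

View pics/scene0.png

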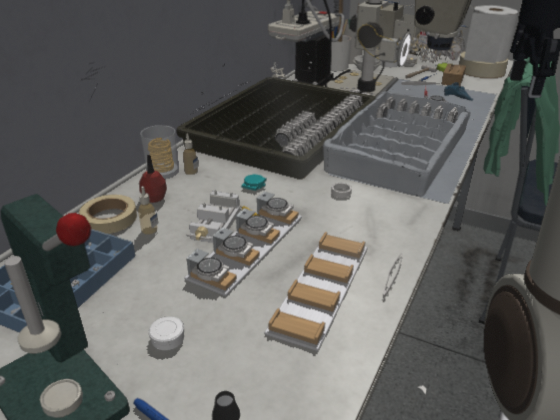

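View pics/top0.png

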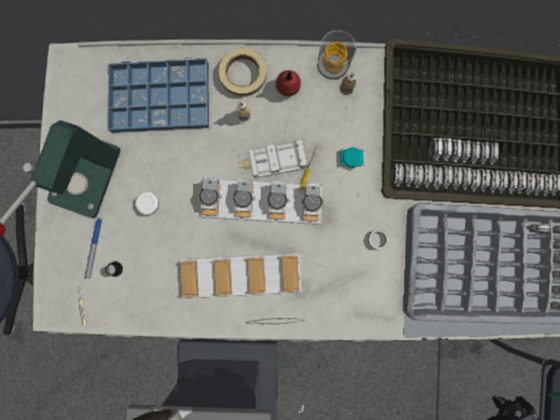

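```bash
cat > h.py <<'E'
import numpy as np, cv2
from scipy.spatial.transform import Rotation as R
from workcell import get_obs, cams, bot
def K(c): return np.array([[c["fx"],0,c["cx"]],[0,c["fy"],c["cy"]],[0,0,1.]])
def Rc(c): return R.from_euler("xyz",c["attitude"],degrees=True).as_matrix()
def cloud(c):
    h,w=c["range_z"].shape
    u,v=np.meshgrid(np.arange(w),np.arange(h))
    n=cv2.undistortPoints(np.stack([u,v],-1).reshape(-1,1,2).astype(float),K(c),np.array(c["D"])).reshape(h,w,2)
    z=c["range_z"]
    P=np.stack([n[...,0]*z,-n[...,1]*z,-z],-1)
    return P@Rc(c).T+np.array(c["eye"])
def proj(c,P):
    p=(np.atleast_2d(P)-np.array(c["eye"]))@Rc(c); p=p*[1,-1,-1]
    return cv2.projectPoints(p.reshape(-1,1,3),np.zeros(3),np.zeros(3),K(c),np.array(c["D"]))[0].reshape(-1,2)
def ortho(c,z,x0,x1,y0,y1,mm=0.5):
    s=mm/1000
    xs=np.arange(x1,x0,-s); ys=np.arange(y1,y0,-s)
    X,Y=np.meshgrid(xs,ys,indexing="ij")
    uv=proj(c,np.stack([X,Y,0*X+z],-1).reshape(-1,3)).reshape(*X.shape,2).astype(np.float32)
    return cv2.remap(c["pixels"],uv[...,0],uv[...,1],cv2.INTER_LINEAR)
E
python3 - <<'E'
from h import *
c=cams.camera("top"); P=cloud(c); np.savez("top0.npz",P=P,px=c["pixels"])
im=c["pixels"].astype(int)
hsv=cv2.cvtColor(c["pixels"],cv2.COLOR_RGB2HSV)
box=lambda a,b,cc,d:(P[...,0]>a)&(P[...,0]<b)&(P[...,1]>cc)&(P[...,1]<d)
tab=box(.3,.38,-.3,0.1);print("table z",np.median(P[tab][:,2]),P[tab][:,2].std())
B=box(.38,.52,-.28,.1)
wood=B&(hsv[...,1]>90)&(im[...,0]>im[...,2]+30)
n,l,st,ce=cv2.connectedComponentsWithStats(wood.astype(np.uint8))
for i in range(1,n):
    if st[i,4]>80:
        q=P[l==i]; r=cv2.minAreaRect((q[:,:2]*1000).astype(np.float32)); print("wood",st[i,4],q.mean(0).round(4),np.median(q[:,2]).round(4),r)
for nm,B in (("open",box(.38,.52,-.28,.1)),("store",box(.545,.66,-.30,.05))):
    m=B&(P[...,2]>.0035)&(P[...,2]<.010)
    q=P[m]; print(nm,m.sum(), cv2.minAreaRect((q[:,:2]*1000).astype(np.float32)))
o=ortho(c,.006,.38,.52,-.25,.05); cv2.imwrite("pics/o_open.png",o[:,:,::-1])
o=ortho(c,.034,.54,.68,-.3,.05); cv2.imwrite("pics/o_store.png",o[:,:,::-1])
E
```

```text
table z -0.0016133782142473407 0.0021665876961787264
wood 511 [ 0.4561 -0.1948  0.0191] 0.0151 ((467.4277038574219, -192.25315856933594), (99.09973907470703, 42.761260986328125), 15.617642402648926)
wood 515 [ 0.451  -0.1236  0.0191] 0.0153 ((463.9999694824219, -125.94778442382812), (46.78473663330078, 101.21967315673828), 79.30970001220703)
wood 528 [0.4405 0.0189 0.0188] 0.0149 ((454.95635986328125, -62.93334197998047), (74.59107208251953, 206.6044158935547), 9.860929489135742)
wood 523 [ 0.4458 -0.0521  0.0152] 0.015 ((445.92095947265625, -52.12180709838867), (72.57974243164062, 31.793428421020508), 3.307504892349243)
open 1854 ((450.3353271484375, -87.16703796386719), (138.64016723632812, 371.7585754394531), 0.04272162541747093)
store 1651 ((610.02685546875, -134.759521484375), (314.22015380859375, 103.65309143066406), 89.14614868164062)
```

```bash
python3 - <<'E'
import cv2,numpy as np
a=cv2.imread("pics/o_open.png");b=cv2.imread("pics/o_store.png")
w=max(a.shape[1],b.shape[1])
f=lambda x:cv2.copyMakeBorder(x,0,8,0,w-x.shape[1],cv2.BORDER_CONSTANT)
cv2.imwrite("pics/o_both.png",np.vstack([f(a),f(b)]));print(a.shape,b.shape)
E
```

```text
(280, 600, 3) (280, 700, 3)
```

View pics/o_both.png

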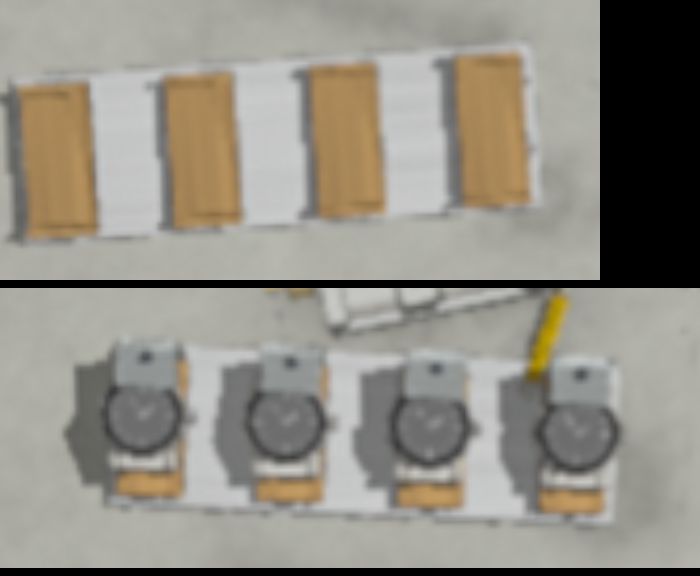

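```bash
python3 - <<'E'
from h import *
c=cams.camera("top")
def uv2xy(o,x1,y1,uv,mm=.25): return np.array([x1-uv[1]*mm/1000,y1-uv[0]*mm/1000])
o=ortho(c,.017,.38,.52,-.25,.05,.25); hsv=cv2.cvtColor(o,cv2.COLOR_RGB2HSV)
m=((hsv[...,1]>80)&(o[...,0].astype(int)>o[...,2]+30)).astype(np.uint8)
n,l,st,ce=cv2.connectedComponentsWithStats(m)
C=[]
for i in range(1,n):
    if st[i,4]>8000:
        pts=cv2.findNonZero((l==i).astype(np.uint8)); r=cv2.minAreaRect(pts)
        print(uv2xy(o,.52,.05,ce[i]).round(4),uv2xy(o,.52,.05,r[0]).round(4),np.array(r[1])*.25,r[2]); C.append(uv2xy(o,.52,.05,r[0]))
C=np.array(sorted(C,key=lambda p:-p[1])); 
def fit(C):
    s=np.array([.108,.036,-.036,-.108]); A=np.polyfit(s,C,1); d=A[0]; print("center",A[1],"yaw",np.degrees(np.arctan2(-d[0],d[1])),"scale",np.hypot(*d),"res mm",(C-np.outer(s,d)-A[1])*1000)
fit(C)
# store discs at z=.033
o=ortho(c,.033,.54,.68,-.3,.05,.25); g=cv2.medianBlur(cv2.cvtColor(o,cv2.COLOR_RGB2GRAY),5)
H=cv2.HoughCircles(g,cv2.HOUGH_GRADIENT,1,200,param1=80,param2=15,minRadius=70,maxRadius=95)[0]
print(H)
D=np.array(sorted([uv2xy(o,.68,.05,h[:2]) for h in H],key=lambda p:-p[1]));print(D); 
if len(D)==4: fit(D)
for h in H: cv2.circle(o,(int(h[0]),int(h[1])),int(h[2]),(255,0,0),2)
# plate at .006
p=ortho(c,.006,.54,.68,-.3,.05,.5)
cv2.imwrite("pics/hough.png",cv2.resize(o,None,fx=.5,fy=.5)[:,:,::-1])
cv2.imwrite("pics/plate.png",p[:,:,::-1])
# clip tops z=.042 blobs by depth
P=cloud(c); B=(P[...,0]>.56)&(P[...,0]<.66)&(P[...,1]>-.3)&(P[...,1]<.05)
for z in (.0,.01,.02,.025,.03,.035,.04,.045): print(z,(B&(P[...,2]>z)&(P[...,2]<z+.005)).sum())
E
```

```text
[ 0.4557 -0.1949] [ 0.4555 -0.1949] [74.37507629 32.51758957] 86.05481719970703
[ 0.4508 -0.1234] [ 0.4507 -0.1234] [73.98548126 32.37350464] 85.97577667236328
[ 0.4458 -0.0521] [ 0.4457 -0.0522] [74.31043243 33.01425934] 86.09950256347656
[0.4408 0.0192] [0.4406 0.0192] [74.91696167 33.85538101] 86.0901870727539
center [ 0.44813062 -0.08782935] yaw 3.9957706478142847 scale 0.9933344104397686 res mm [[-0.06811447  0.02504025]
 [ 0.07409439 -0.09061127]
 [ 0.05615463  0.1061018 ]
 [-0.06213455 -0.04053078]]Traceback (most recent call last):
  File "<stdin>", line 18, in <module>
TypeError: 'NoneType' object is not subscriptable
```

```bash
python3 - <<'E'
from h import *
c=cams.camera("top")
o=ortho(c,.033,.54,.68,-.3,.05,.25); g=cv2.cvtColor(o,cv2.COLOR_RGB2GRAY)
xy=lambda u,v:np.array([.68-v*.00025,.05-u*.00025])
def fit(C):
    s=np.array([.108,.036,-.036,-.108]); A=np.polyfit(s,C,1); d=A[0]; print("center",A[1],"yaw",np.degrees(np.arctan2(-d[0],d[1])),"scale",np.hypot(*d),"res mm",(C-np.outer(s,d)-A[1])*1000)
m=(g<75).astype(np.uint8); n,l,st,ce=cv2.connectedComponentsWithStats(m)
C=[]
for i in range(1,n):
    if st[i,4]>1500:
        pts=cv2.findNonZero((l==i).astype(np.uint8)); (u,v),r=cv2.minEnclosingCircle(pts); e=cv2.fitEllipse(cv2.convexHull(pts)); print(st[i],xy(u,v),r*.25,xy(*e[0]),np.array(e[1])*.25); C.append(xy(*e[0]))
if len(C)==4: fit(np.array(sorted(C,key=lambda p:-p[1])))
hsv=cv2.cvtColor(o,cv2.COLOR_RGB2HSV)
o2=ortho(c,.016,.54,.68,-.3,.05,.25); hsv=cv2.cvtColor(o2,cv2.COLOR_RGB2HSV)
m=((hsv[...,1]>80)&(o2[...,0].astype(int)>o2[...,2]+30)).astype(np.uint8);n,l,st,ce=cv2.connectedComponentsWithStats(m)
for i in range(1,n):
    if st[i,4]>1000:
        r=cv2.minAreaRect(cv2.findNonZero((l==i).astype(np.uint8))); print("wood",xy(*r[0]),np.array(r[1])*.25,r[2],"front",xy(*cv2.boxPoints(r)[np.argsort(cv2.boxPoints(r)[:,1])[-2:]].mean(0)))
p=ortho(c,.006,.54,.68,-.3,.05,.5); gg=cv2.GaussianBlur(cv2.cvtColor(p,cv2.COLOR_RGB2GRAY),(5,5),0)
cv2.imwrite("pics/plate.png",p[:,:,::-1])
E
```

```text
wood [ 0.65794361 -0.22418164] [11.33953381 47.47099686] 19.536653518676758 front [ 0.63557464 -0.21624427]
wood [ 0.58425 -0.02175] [13. 33.] 90.0 front [ 0.57775 -0.02175]
wood [ 0.58047478 -0.09326329] [11.46700001 32.64116287] 88.83085632324219 front [ 0.5747425  -0.09338029]
wood [ 0.57783807 -0.16471484] [32.37123108 12.26837444] 1.9414865970611572 front [ 0.57170737 -0.16450703]
wood [ 0.57475 -0.2365 ] [12. 32.] 90.0 front [ 0.56875    -0.23650001]
```

View pics/plate.png

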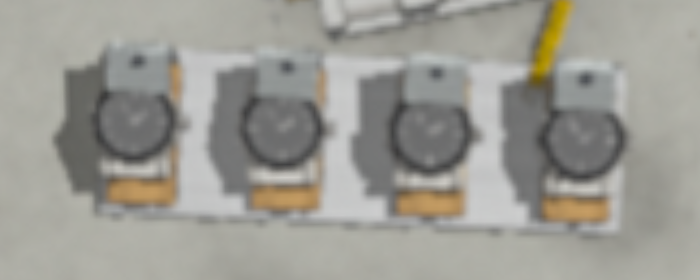

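```bash
cat >> h.py <<'E'
S=np.array([.611,-.1305]);SY=-2.35;O=np.array([.4477,-.0873]);OY=4.0
def r2(a): a=np.radians(a); return np.array([[np.cos(a),-np.sin(a)],[np.sin(a),np.cos(a)]])
BAY=[.108,.036,-.036,-.108]
def pick(i,dx=0,dy=.002): return S+r2(SY)@[.001+dx,BAY[i]+dy]
def place(i,dx=0,dy=0.): return O+r2(OY)@[.001+dx,BAY[3-i]+dy]
def Rd(yaw,sg=1):
    x=np.array([0,0,-1.]);a=np.radians(yaw);y=sg*np.array([-np.sin(a),np.cos(a),0]);return np.stack([x,y,np.cross(x,y)],1)
def rel(xy,z,yaw,obs=None):
    o=obs or get_obs(); R0=R.from_euler("xyz",o["tcp_rot"],degrees=True).as_matrix()
    sg=1 if R0[:,1]@Rd(yaw)[:,1]>0 else -1
    d=R0.T@(np.array([*xy,z])-o["ee_pos"])*1000
    rv=R.from_matrix(R0.T@Rd(yaw,sg)).as_rotvec()
    return d.round(1),rv.round(3)
def st():
    o=get_obs(); print(o["time"],o["ee_pos"].round(4),o["tcp_rot"].round(1),"q",o["q"].round(1),"F",o["wrist_force"].round(1),"open",round(o["opening"],4)); return o
E
python3 - <<'E'
from h import *
o=st(); print(R.from_euler("xyz",o["tcp_rot"],degrees=True).as_matrix().round(3))
for i in range(4): print(pick(i).round(4),place(i).round(4))
print(rel(pick(0),.15,SY),rel(pick(0),.196,SY))
E
```

```text
0.65 [ 0.2336 -0.4979  0.1959] [ 68.8  90.  -86.1] q [-64.9   5.   10.1  95.1  -0.   90. ] F [ 0.4  0.5 -0.6] open 0.0856
[[ 0.     0.425 -0.905]
 [-0.    -0.905 -0.425]
 [-1.     0.     0.   ]]
[ 0.6165 -0.0206] [ 0.4562 -0.195 ]
[ 0.6136 -0.0926] [ 0.4512 -0.1231]
[ 0.6106 -0.1645] [ 0.4462 -0.0513]
[ 0.6077 -0.2365] [0.4412 0.0205]
(array([  45.9, -269.4, -549.4]), array([ 0.48,  0.  , -0.  ])) (array([-1.000e-01, -2.694e+02, -5.494e+02]), array([ 0.48,  0.  , -0.  ]))
```

Emit:
apply_moves(rows=[[[0,-269.4,-549.4,0.48,0,0,0.7],[0,-269.4,-549.4,0.48,0,0,0.7],[0,-269.4,-549.4,0.48,0,0,0.7],[0,-269.4,-549.4,0.48,0,0,0.7],[0,-269.4,-549.4,0.48,0,0,0.7],[0,-269.4,-549.4,0.48,0,0,0.7],[0,-269.4,-549.4,0.48,0,0,0.7],[0,-269.4,-549.4,0.48,0,0,0.7],[0,-269.4,-549.4,0.48,0,0,0.7],[0,-269.4,-549.4,0.48,0,0,0.7],[0,-269.4,-549.4,0.48,0,0,0.7],[0,-269.4,-549.4,0.48,0,0,0.7],[0,-269.4,-549.4,0.48,0,0,0.7],[40,-269.4,-549.4,0.48,0,0,0.7],[70,-269.4,-549.4,0.48,0,0,0.7],[90,-269.4,-549.4,0.48,0,0,0.7],[110,-269.4,-549.4,0.48,0,0,0.7],[110,-269.4,-549.4,0.48,0,0,0.7],[110,-269.4,-549.4,0.48,0,0,0.7]]])

```text
time: 2.55
ee_pos: [0.6164, -0.0229, 0.0863]
tcp_rot: [-82.4, 89.9, 95.5]
wrist_force: [0.3, 0.6, 0.5]
opening: 0.0595
```

```bash
python3 - <<'E'
from h import *
st(); print(rel(pick(0),.009,SY))
for n in ("scene","top"):
    c=cams.camera(n); cv2.imwrite(f"pics/{n}1.png",c["pixels"][:,:,::-1])
E
```

```text
2.55 [ 0.6164 -0.0229  0.0863] [-82.4  89.9  95.5] q [-2.200e+00  1.340e+01  7.400e+00  8.410e+01  1.000e-01  1.799e+02] F [0.3 0.6 0.5] open 0.0595
(array([77.3, -2.1, -0.1]), array([0.004, 0.   , 0.002]))
```

View pics/scene1.png

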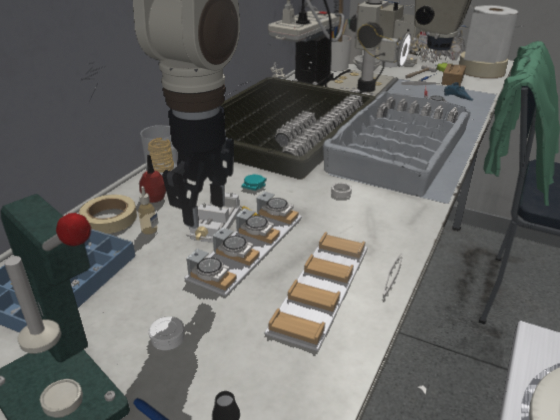

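Emit:
apply_moves(rows=[[[0,-2,0,-0.03,0,0,0.7],[20,-2,0,-0.03,0,0,0.7],[40,-2,0,-0.03,0,0,0.7],[50,-2,0,-0.03,0,0,0.7],[50,-2,0,-0.03,0,0,0.7]]])

```text
time: 3.15
ee_pos: [0.6167, -0.0208, 0.0366]
tcp_rot: [-99.6, 89.9, 80.0]
wrist_force: [-0.4, 0.2, 1.2]
opening: 0.0597
```

```bash
python3 - <<'E'
from h import *
st(); print(rel(pick(0),.009,SY))
for n in ("scene","top"):
    c=cams.camera(n); 
    if n=="scene": cv2.imwrite(f"pics/{n}2.png",cv2.resize(c["pixels"][180:330,120:340],None,fx=3.5,fy=3.5,interpolation=cv2.INTER_CUBIC)[:,:,::-1])
    else: cv2.imwrite(f"pics/{n}2.png",cv2.resize(c["pixels"][150:320,150:350],None,fx=3.5,fy=3.5,interpolation=cv2.INTER_CUBIC)[:,:,::-1])
E
```

```text
3.15 [ 0.6167 -0.0208  0.0366] [-99.6  89.9  80. ] q [-2.000e+00  1.390e+01  2.600e+00  7.870e+01  1.000e-01  1.784e+02] F [-0.4  0.2  1.2] open 0.0597
(array([27.6, -0.1,  0.2]), array([ 0.035, -0.   ,  0.002]))
```

View pics/scene2.png

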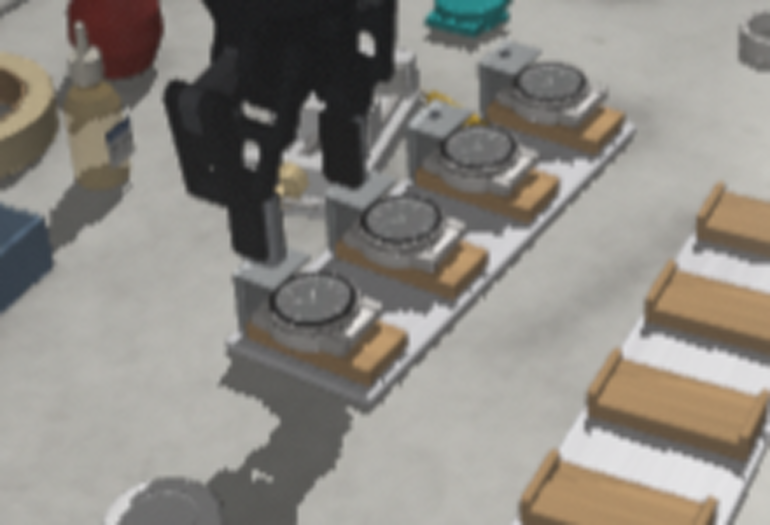

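View pics/top2.png

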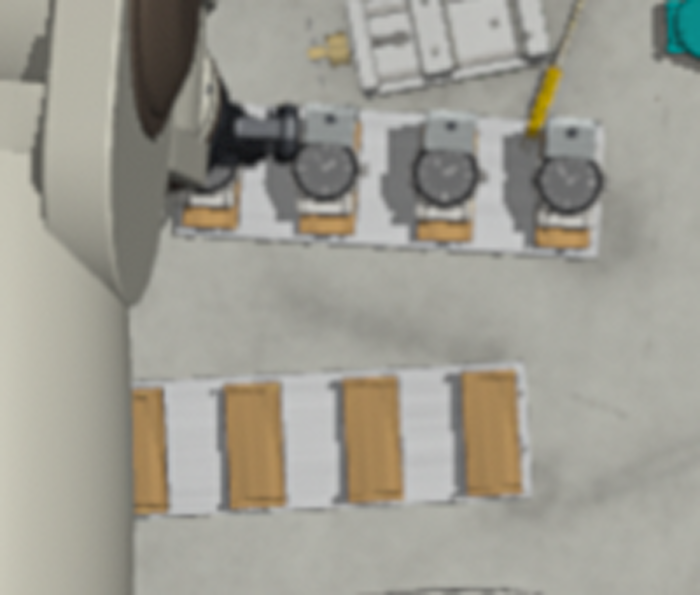

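```bash
python3 - <<'E'
from h import *
c=cams.camera("scene")
f=lambda p:((proj(c,p)-[120,180])*3.5).round(0)
for z in (.036,.040,.045):
  print(z,[f([.6167+dx,-.0208+dy,z]).tolist() for dx in(-.011,.011) for dy in (.030,.0445,-.03)])
print("disc",f([.616,-.0206,.033]), [f(np.array([*pick(i),.033])) for i in range(4)])
print("rim L/R",f([.616,.0014,.030]))
# expected clip left top corner
for x in (.015,.039):
  for y in (.015,-.015): print("clip",f(np.array([*(S+r2(SY)@[x,.108+y]),.042])))
E
```

```text
0.036 [[[294.0, 336.0]], [[275.0, 355.0]], [[366.0, 263.0]], [[253.0, 322.0]], [[234.0, 340.0]], [[327.0, 250.0]]]
0.04 [[[293.0, 330.0]], [[275.0, 348.0]], [[366.0, 257.0]], [[253.0, 315.0]], [[234.0, 333.0]], [[326.0, 244.0]]]
0.045 [[[292.0, 321.0]], [[274.0, 340.0]], [[365.0, 248.0]], [[252.0, 306.0]], [[233.0, 325.0]], [[326.0, 235.0]]]
disc [[313. 298.]] [array([[312., 298.]]), array([[399., 218.]]), array([[476., 147.]]), array([[545.,  83.]])]
rim L/R [[286. 330.]]
clip [[268. 288.]]
clip [[308. 253.]]
clip [[227. 272.]]
clip [[267. 238.]]
```

```bash
python3 - <<'E'
from h import *
c=cams.camera("scene"); P=cloud(c)
for (u,v) in [(260,240),(270,245),(250,250),(260,255),(345,175),(345,182),(275,225)]:
    uu,vv=int(120+u/3.5),int(180+v/3.5); print((u,v),P[vv,uu].round(4),c["pixels"][vv,uu])
m=(c["pixels"].max(2)<45)&(P[...,0]>.57)&(P[...,0]<.66)&(P[...,1]>-.09)&(P[...,1]<.05)&(P[...,2]>.02)
q=P[m]; print(len(q),np.percentile(q,[0,1,5,50,99],axis=0).round(4))
st()
E
```

```text
(260, 240) [0.611  0.0195 0.0959] [37 38 38]
(270, 245) [0.6085 0.0161 0.0907] [86 88 91]
(250, 250) [0.6141 0.0234 0.0918] [41 41 41]
(260, 255) [0.6111 0.0204 0.0889] [45 45 46]
(345, 175) [ 0.6146 -0.05    0.0844] [38 37 37]
(345, 182) [ 0.6156 -0.051   0.0796] [107 108 109]
(275, 225) [0.6077 0.0133 0.1003] [74 75 77]
4458 [[ 0.57   -0.0844  0.0339]
 [ 0.5703 -0.0781  0.0911]
 [ 0.5718 -0.0698  0.1092]
 [ 0.6057  0.0063  0.2   ]
 [ 0.6367  0.0468  0.3906]]
3.35 [ 0.618  -0.0209  0.0388] [-156.4   89.8   23.2] q [-2.000e+00  1.390e+01  2.800e+00  7.870e+01  1.000e-01  1.784e+02] F [ 0.3 -0.1  0.3] open 0.0599
```

Emit:
apply_moves(rows=[[[5,0,0,0,0,0,0.7],[10,0,0,0,0,0,0.7],[15,0,0,0,0,0,0.7],[20,0,0,0,0,0,0.7],[24,0,0,0,0,0,0.7],[24,0,0,0,0,0,0.7]]])

```text
time: 3.95
ee_pos: [0.6176, -0.0208, 0.0139]
tcp_rot: [-145.7, 89.8, 33.9]
wrist_force: [0.0, 0.5, -0.1]
opening: 0.0597
```

```bash
python3 - <<'E'
from h import *
st(); print(rel(pick(0),.009,SY))
c=cams.camera("scene"); cv2.imwrite("pics/scene3.png",cv2.resize(c["pixels"][100:330,80:340],None,fx=2.6,fy=2.6,interpolation=cv2.INTER_CUBIC)[:,:,::-1])
st()
E
```

```text
3.95 [ 0.6176 -0.0208  0.0139] [-145.7   89.8   33.9] q [-2.000e+00  1.440e+01  6.000e-01  7.610e+01  1.000e-01  1.784e+02] F [ 0.   0.5 -0.1] open 0.0597
(array([ 4.9, -0.2,  1.1]), array([ 0.034, -0.002,  0.002]))
4.0 [ 0.6179 -0.0209  0.0144] [-151.3   89.8   28.3] q [-2.000e+00  1.440e+01  7.000e-01  7.610e+01  1.000e-01  1.784e+02] F [-0.1  0.5  0.9] open 0.0598
```

View pics/scene3.png

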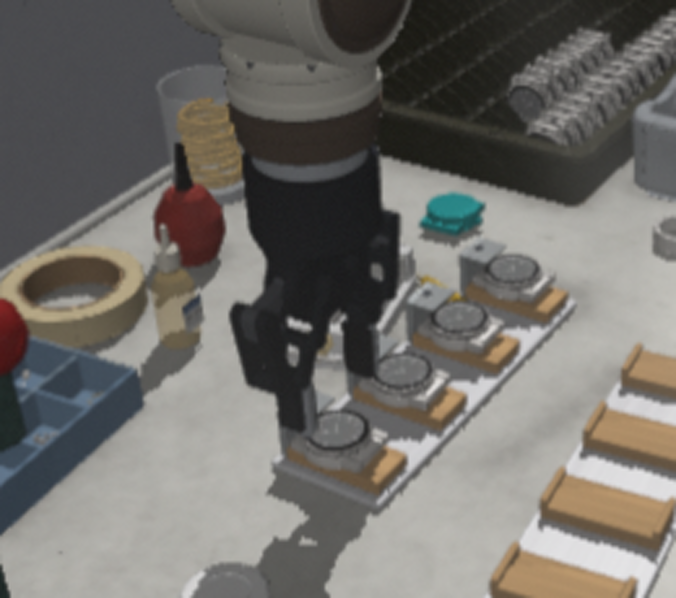

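```bash
python3 - <<'E'
from h import *
c=cams.camera("scene"); P=cloud(c)
for (u,v) in [(290,400),(290,415),(297,425),(310,405),(360,360),(355,370),(375,375)]:
    uu,vv=int(80+u/2.6),int(100+v/2.6); print((u,v),P[vv,uu].round(4),c["pixels"][vv,uu])
g=lambda p:((proj(c,p)-[80,100])*2.6).round(0)
for z in (.014,.03,.045,.06): print(z,[g([.6175+dx,-.0208+dy,z])[0].tolist() for dx in(-.011,.011) for dy in (.030,.0445,-.03)])
# vertical strip along left finger outer column
for v in range(380,450,6): print(v,P[int(100+v/2.6),int(80+292/2.6)].round(3),c["pixels"][int(100+v/2.6),int(80+292/2.6)])
E
```

```text
(290, 400) [0.6149 0.023  0.0875] [36 36 37]
(290, 415) [0.6164 0.0227 0.0754] [39 39 39]
(297, 425) [0.6107 0.0238 0.0706] [38 37 38]
(310, 405) [0.6076 0.0137 0.08  ] [75 76 78]
(360, 360) [ 0.6154 -0.0495  0.0687] [33 33 32]
(355, 370) [ 0.6211 -0.051   0.0578] [36 36 36]
(375, 375) [ 0.626  -0.0804  0.0328] [54 54 54]
0.014 [[324.0, 485.0], [311.0, 500.0], [377.0, 431.0], [294.0, 474.0], [281.0, 488.0], [348.0, 421.0]]
0.03 [[322.0, 465.0], [308.0, 479.0], [376.0, 411.0], [292.0, 454.0], [278.0, 468.0], [347.0, 401.0]]
0.045 [[320.0, 446.0], [306.0, 460.0], [374.0, 392.0], [290.0, 435.0], [276.0, 449.0], [345.0, 382.0]]
0.06 [[318.0, 426.0], [304.0, 440.0], [373.0, 373.0], [288.0, 416.0], [273.0, 429.0], [343.0, 363.0]]
380 [0.605 0.031 0.109] [35 36 36]
386 [0.606 0.03  0.104] [35 34 34]
392 [0.611 0.025 0.096] [36 36 37]
398 [0.612 0.024 0.089] [37 37 38]
404 [0.614 0.023 0.084] [38 38 38]
410 [0.614 0.023 0.08 ] [35 36 37]
416 [0.615 0.022 0.073] [37 37 38]
422 [0.615 0.022 0.07 ] [39 39 40]
428 [0.615 0.023 0.067] [43 44 45]
434 [0.621 0.016 0.055] [76 77 78]
440 [ 0.64  -0.006  0.026] [90 89 87]
446 [ 0.638 -0.003  0.025] [102  99  96]
```

Emit:
apply_moves(rows=[[[0,0,0,0,0,0,0.45],[0,0,0,0,0,0,0.45],[0,0,0,0,0,0,0.45],[0,0,0,0,0,0,0.45]]], newtons=20)

```text
time: 4.45
ee_pos: [0.6181, -0.0209, 0.0149]
tcp_rot: [-156.6, 89.8, 23.0]
wrist_force: [-0.2, -0.3, -0.2]
opening: 0.0382
```

```bash
python3 - <<'E'
from h import *
st()
c=cams.camera("scene"); cv2.imwrite("pics/scene4.png",cv2.resize(c["pixels"][180:330,120:340],None,fx=3.5,fy=3.5,interpolation=cv2.INTER_CUBIC)[:,:,::-1])
E
```

```text
4.45 [ 0.6181 -0.0209  0.0149] [-156.6   89.8   23. ] q [-2.000e+00  1.430e+01  7.000e-01  7.610e+01  1.000e-01  1.784e+02] F [-0.2 -0.3 -0.2] open 0.0382
```

View pics/scene4.png

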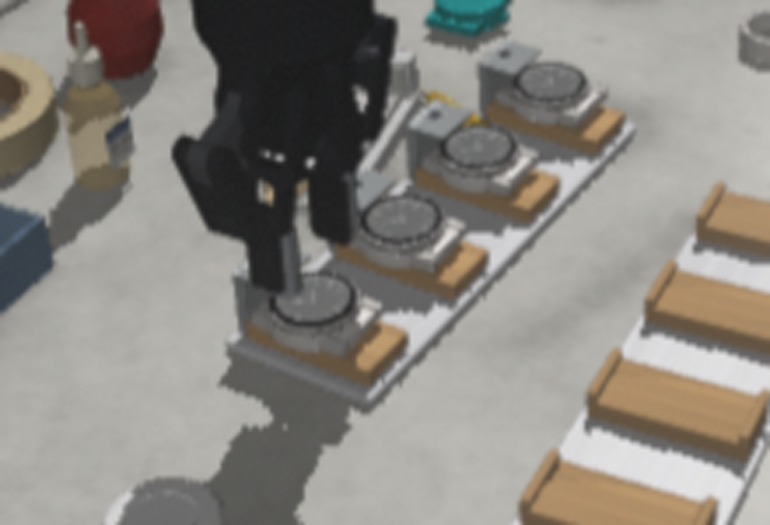

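```bash
python3 - <<'E'
from h import *
c=cams.camera("scene"); P=cloud(c)
f=lambda p:((proj(c,p)-[120,180])*3.5).round(0)
for z in (.045,.05,.055,.06,.065): print(z,[f([.618+dx,-.0209+dy,z])[0].tolist() for dx in(-.011,.011) for dy in (.019,.0335,-.019)])
b=(c["pixels"].max(2)<60)
for v in range(255,305,4):
    print(v,[(P[int(180+v/3.5),int(120+u/3.5)]*1000).round(0).astype(int).tolist()+[int(c["pixels"][int(180+v/3.5),int(120+u/3.5)].mean())] for u in (255,268,280,292)])
E
```

```text
0.045 [[304.0, 306.0], [286.0, 324.0], [350.0, 260.0], [264.0, 292.0], [245.0, 310.0], [311.0, 247.0]]
0.05 [[303.0, 297.0], [285.0, 315.0], [349.0, 251.0], [263.0, 283.0], [244.0, 301.0], [310.0, 238.0]]
0.055 [[302.0, 288.0], [284.0, 307.0], [349.0, 243.0], [262.0, 274.0], [243.0, 292.0], [309.0, 230.0]]
0.06 [[302.0, 280.0], [283.0, 298.0], [348.0, 234.0], [261.0, 266.0], [242.0, 283.0], [308.0, 221.0]]
0.065 [[301.0, 271.0], [282.0, 289.0], [347.0, 225.0], [260.0, 257.0], [241.0, 274.0], [307.0, 212.0]]
255 [[623, 11, 78, 37], [613, 13, 83, 37], [612, 5, 78, 54], [606, 5, 80, 75]]
259 [[622, 13, 76, 38], [614, 12, 78, 38], [610, 7, 77, 51], [608, 4, 75, 77]]
263 [[622, 12, 74, 38], [615, 12, 76, 37], [611, 7, 74, 49], [607, 5, 74, 79]]
267 [[623, 12, 72, 40], [614, 14, 76, 38], [612, 7, 72, 50], [607, 5, 72, 80]]
271 [[622, 13, 71, 42], [616, 11, 72, 38], [611, 7, 71, 47], [607, 5, 70, 82]]
275 [[623, 13, 68, 40], [614, 13, 72, 38], [610, 9, 70, 42], [607, 5, 69, 81]]
279 [[623, 12, 66, 42], [615, 13, 69, 37], [610, 9, 68, 42], [607, 6, 67, 81]]
283 [[622, 14, 65, 43], [617, 10, 64, 38], [612, 7, 64, 41], [607, 6, 65, 83]]
287 [[647, -16, 31, 67], [616, 12, 63, 43], [611, 9, 62, 42], [607, 6, 61, 85]]
291 [[647, -16, 29, 73], [618, 11, 59, 62], [610, 10, 61, 55], [609, 4, 57, 87]]
295 [[647, -15, 28, 74], [647, -26, 20, 73], [615, 5, 54, 80], [608, 5, 57, 92]]
299 [[648, -16, 25, 74], [637, -13, 31, 71], [614, 5, 52, 103], [608, 6, 55, 106]]
303 [[645, -13, 26, 74], [635, -11, 31, 75], [627, -10, 34, 110], [623, -13, 34, 113]]
```

Emit:
apply_moves(rows=[[[0,0,0,0,0,0,0.7],[0,0,0,0,0,0,0.7],[0,0,0,0,0,0,0.7],[12,0,0,0,0,0,0.7],[24,0,0,0,0,0,0.7],[36,0,0,0,0,0,0.7],[36,0,0,0,0,0,0.7]]])

```text
time: 5.25
ee_pos: [0.6165, -0.0207, -0.0242]
tcp_rot: [-75.1, 89.9, 104.5]
wrist_force: [-1.1, 0.3, -0.5]
opening: 0.0595
```

```bash
python3 - <<'E'
from h import *
st(); print(rel(pick(0),-.031,SY))
c=cams.camera("scene"); cv2.imwrite("pics/scene5.png",cv2.resize(c["pixels"][180:330,120:340],None,fx=3.5,fy=3.5,interpolation=cv2.INTER_CUBIC)[:,:,::-1])
E
```

```text
5.25 [ 0.6165 -0.0207 -0.0242] [-75.1  89.9 104.5] q [-2.000e+00  1.550e+01 -2.300e+00  7.220e+01  1.000e-01  1.784e+02] F [-1.1  0.3 -0.5] open 0.0595
(array([ 6.8, -0.1, -0. ]), array([0.034, 0.001, 0.002]))
```

View pics/scene5.png

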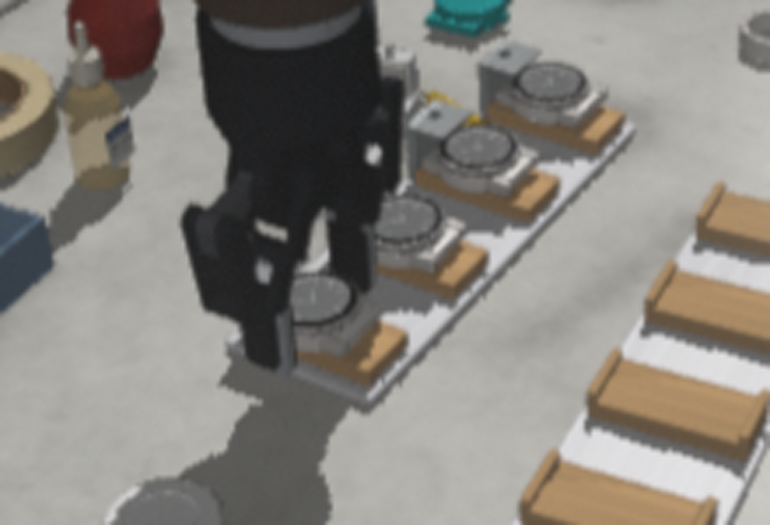

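Emit:
apply_moves(rows=[[[4,0,0,0,0,0,0.7],[7,0,0,0,0,0,0.7],[7,0,0,0,0,0,0.5],[7,0,0,0,0,0,0.3],[7,0,0,0,0,0,0.3],[7,0,0,0,0,0,0.3],[7,0,0,0,0,0,0.3]]], newtons=30)

```text
time: 6.0
ee_pos: [0.6172, -0.0207, -0.0298]
tcp_rot: [-123.0, 89.9, 56.6]
wrist_force: [-0.6, -0.2, -0.3]
opening: 0.0435
```

```bash
python3 - <<'E'
from h import *
st(); print(rel(pick(0),-.031,SY))
c=cams.camera("scene"); cv2.imwrite("pics/scene6.png",cv2.resize(c["pixels"][180:330,120:340],None,fx=3.5,fy=3.5,interpolation=cv2.INTER_CUBIC)[:,:,::-1])
E
```

```text
6.0 [ 0.6172 -0.0207 -0.0298] [-123.    89.9   56.6] q [-2.000e+00  1.570e+01 -2.800e+00  7.150e+01  1.000e-01  1.784e+02] F [-0.6 -0.2 -0.3] open 0.0435
(array([ 1.2, -0.1,  0.7]), array([ 0.034, -0.001,  0.002]))
```

View pics/scene6.png

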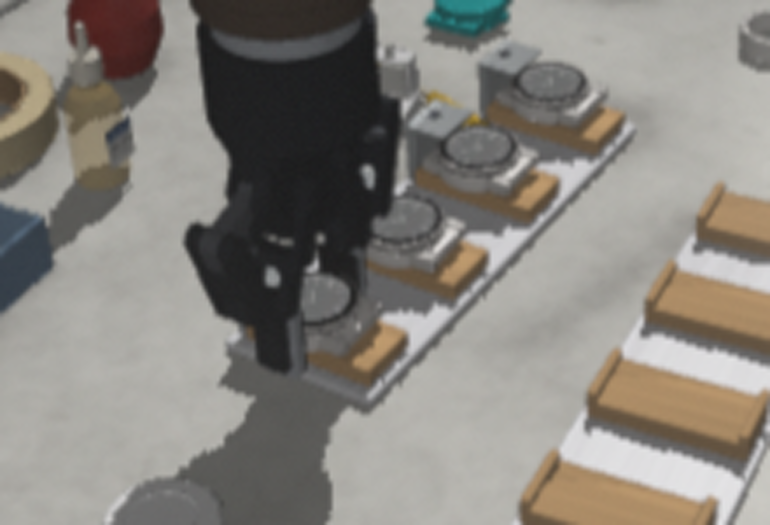

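Emit:
apply_moves(rows=[[[0,-0.2,6,0,0,0,0.3],[0,-0.5,12,0,0,0,0.3],[0,-0.7,18,0,0,0,0.3],[0,-0.8,22,0,0,0,0.3],[0,-0.8,22,0,0,0,0.3],[-15,-0.8,22,0,0,0,0.3],[-35,-0.8,22,0,0,0,0.3],[-55,-0.8,22,0,0,0,0.3],[-65,-0.8,22,0,0,0,0.3],[-65,-0.8,22,0,0,0,0.3]]])

```text
time: 7.05
ee_pos: [0.5964, -0.0199, 0.0374]
tcp_rot: [-159.0, 89.7, 20.6]
wrist_force: [0.1, -0.1, -0.5]
opening: 0.0435
```

```bash
python3 - <<'E'
from h import *
o=st()
print("rowyaw",rel(place(0,0,.002),.034,OY),rel(place(0,0,.002),-.030,OY))
c=cams.camera("scene"); cv2.imwrite("pics/scene7.png",cv2.resize(c["pixels"][150:330,120:380],None,fx=3,fy=3,interpolation=cv2.INTER_CUBIC)[:,:,::-1])
E
```

```text
7.05 [ 0.5964 -0.0199  0.0374] [-159.    89.7   20.6] q [-2.000e+00  1.090e+01 -9.000e-01  7.800e+01  1.000e-01  1.784e+02] F [ 0.1 -0.1 -0.5] open 0.0435
rowyaw (array([  2.5, 174. , 139.1]), array([-0.077, -0.005,  0.002])) (array([ 66.5, 174.1, 139.4]), array([-0.077, -0.005,  0.002]))
```

View pics/scene7.png

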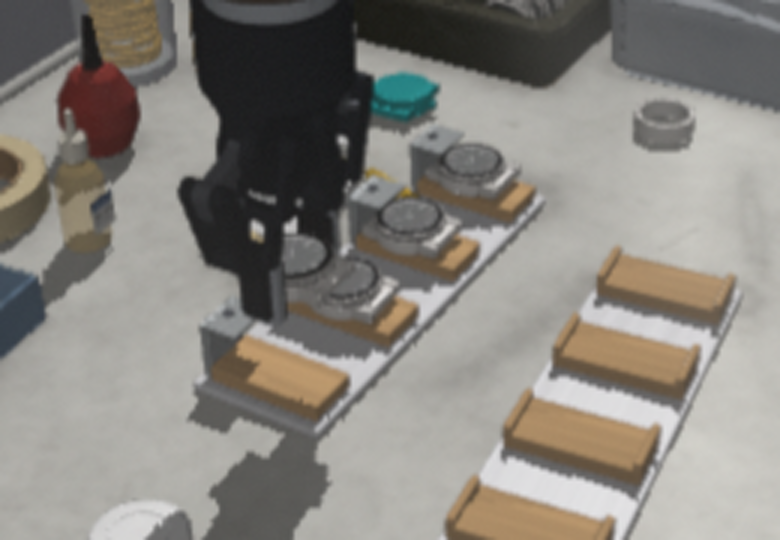

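Emit:
apply_moves(rows=[[[0,44,35,-0.03,0,0,0.3],[0,88,70,-0.06,0,0,0.3],[0,130,104,-0.09,0,0,0.3],[0,160,128,-0.112,0,0,0.3],[0,174,139,-0.112,0,0,0.3],[0,174,139,-0.112,0,0,0.3],[0,174,139,-0.112,0,0,0.3],[0,174,139,-0.112,0,0,0.3]]])

```text
time: 7.9
ee_pos: [0.4557, -0.1923, 0.0347]
tcp_rot: [-137.5, 89.8, 48.6]
wrist_force: [-0.3, 0.4, -1.0]
opening: 0.0435
```

```bash
python3 - <<'E'
from h import *
def avg(n=3):
    a=[]
    for i in range(n):
        a.append(get_obs()["ee_pos"]*1000); c=cams.camera("top")
    print(np.round(a,1))
avg()
print("rel",rel(place(0,0,.002),-.030,OY))
c=cams.camera("scene"); cv2.imwrite("pics/scene8.png",cv2.resize(c["pixels"][150:350,180:440],None,fx=3,fy=3,interpolation=cv2.INTER_CUBIC)[:,:,::-1])
E
```

```text
[[ 455.7 -192.3   34.7]
 [ 455.9 -192.2   34.8]
 [ 455.9 -192.1   34.8]]
rel (array([64.9,  0.9,  0. ]), array([ 0.037, -0.002,  0.002]))
```

View pics/scene8.png

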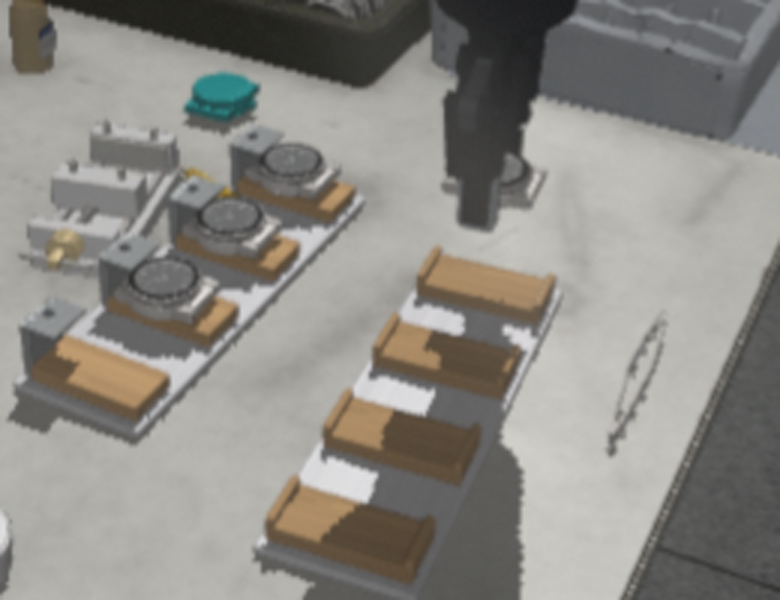

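Emit:
apply_moves(rows=[[[20,1,0,0,0,0,0.3],[40,1,0,0,0,0,0.3],[54,1,0,0,0,0,0.3],[60,1,0,0,0,0,0.3],[64,1,0,0,0,0,0.3],[64,1,0,0,0,0,0.3],[64,1,0,0,0,0,0.3]]])

```text
time: 8.8
ee_pos: [0.4566, -0.1933, -0.0283]
tcp_rot: [-159.8, 89.8, 26.3]
wrist_force: [0.0, -0.1, -1.1]
opening: 0.0436
```

```bash
python3 - <<'E'
from h import *
st();print("rel",rel(place(0,0,.002),-.030,OY))
c=cams.camera("scene"); st();cv2.imwrite("pics/scene9.png",cv2.resize(c["pixels"][150:350,180:440],None,fx=3,fy=3,interpolation=cv2.INTER_CUBIC)[:,:,::-1])
E
```

```text
8.8 [ 0.4566 -0.1933 -0.0283] [-159.8   89.8   26.3] q [-2.300e+01 -7.000e-01 -2.070e+01  6.990e+01  1.000e-01  1.509e+02] F [ 0.  -0.1 -1.1] open 0.0436
rel (array([ 1.7, -0.4,  0.5]), array([ 0.037, -0.003,  0.001]))
8.85 [ 0.4566 -0.1934 -0.0283] [-161.8   89.8   24.3] q [-2.300e+01 -7.000e-01 -2.070e+01  6.980e+01  1.000e-01  1.509e+02] F [ 0.7  0.5 -0.7] open 0.0433
```

View pics/scene9.png

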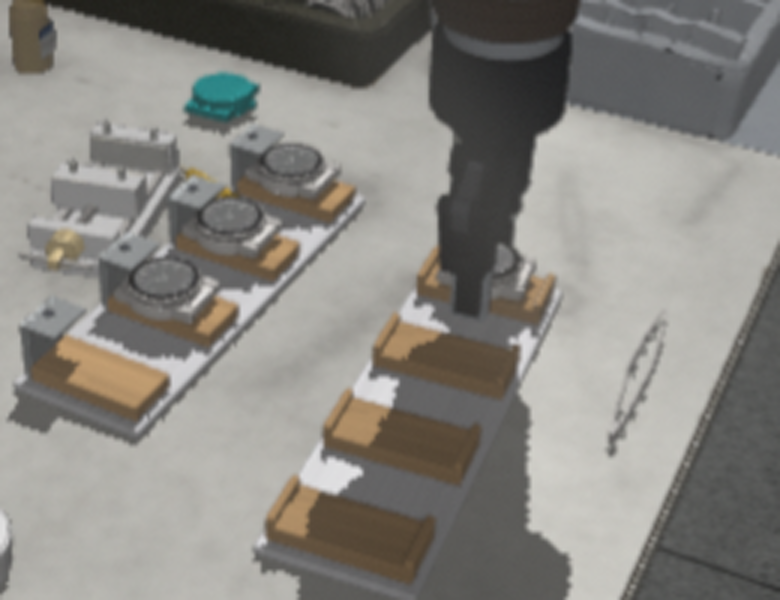

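Emit:
apply_moves(rows=[[[0.7,0,0,0,0,0,0.3],[1.4,0,0,0,0,0,0.3],[1.4,0,0,0,0,0,0.3],[1.4,0,0,0,0,0,0.55],[1.4,0,0,0,0,0,0.6],[1.4,0,0,0,0,0,0.7],[1.4,0,0,0,0,0,0.7],[-15,0,0,0,0,0,0.7],[-40,0,0,0,0,0,0.7],[-70,0,0,0,0,0,0.7],[-90,0,0,0,0,0,0.7],[-90,0,0,0,0,0,0.7]]])

```text
time: 10.05
ee_pos: [0.4579, -0.1942, 0.0648]
tcp_rot: [170.5, 89.6, -3.4]
wrist_force: [0.5, 0.3, -0.4]
opening: 0.0598
```

```bash
python3 - <<'E'
from h import *
st();print("rel",rel(pick(1),.05,SY))
c=cams.camera("scene"); st();cv2.imwrite("pics/scene10.png",cv2.resize(c["pixels"][150:350,180:440],None,fx=3,fy=3,interpolation=cv2.INTER_CUBIC)[:,:,::-1])
E
```

```text
10.05 [ 0.4579 -0.1942  0.0648] [170.5  89.6  -3.4] q [-2.310e+01 -3.200e+00 -1.270e+01  8.010e+01  1.000e-01  1.508e+02] F [ 0.5  0.3 -0.4] open 0.0598
rel (array([  16. ,  -84.5, -165.4]), array([ 0.147, -0.008, -0.001]))
10.1 [ 0.4572 -0.1939  0.063 ] [177.8  89.7   3.9] q [-2.310e+01 -3.200e+00 -1.290e+01  8.000e+01  1.000e-01  1.508e+02] F [ 0.8  0.4 -0.1] open 0.0597
```

View pics/scene10.png

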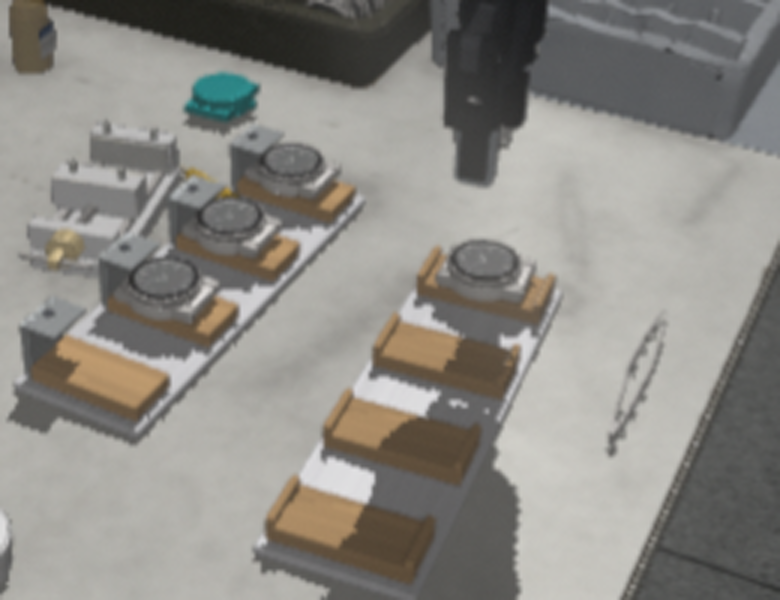

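Emit:
apply_moves(rows=[[[0,-22,-43,0.04,0,0,0.7],[0,-44,-86,0.08,0,0,0.7],[0,-66,-129,0.12,0,0,0.7],[0,-84.5,-165.4,0.147,0,0,0.7],[0,-84.5,-165.4,0.147,0,0,0.7],[20,-84.5,-165.4,0.147,0,0,0.7],[40,-84.5,-165.4,0.147,0,0,0.7],[40,-84.5,-165.4,0.147,0,0,0.7],[40,-84.5,-165.4,0.147,0,0,0.7]]])

```text
time: 11.0
ee_pos: [0.612, -0.0924, 0.0234]
tcp_rot: [-168.7, 89.8, 8.9]
wrist_force: [-1.0, 1.5, 1.3]
opening: 0.0596
```

```bash
python3 - <<'E'
from h import *
for i in range(3):
    st();print("rel",rel(pick(1),-.031,SY)); c=cams.camera("scene")
cv2.imwrite("pics/scene11.png",cv2.resize(c["pixels"][150:350,180:440],None,fx=3,fy=3,interpolation=cv2.INTER_CUBIC)[:,:,::-1])
E
```

```text
11.0 [ 0.612  -0.0924  0.0234] [-168.7   89.8    8.9] q [-8.600e+00  1.420e+01  1.500e+00  7.700e+01  1.000e-01  1.737e+02] F [-1.   1.5  1.3] open 0.0596
rel (array([54.4,  0.1, -1.3]), array([ 0.   , -0.004,  0.001]))
11.05 [ 0.6127 -0.0925  0.0243] [-173.7   89.7    4. ] q [-8.600e+00  1.420e+01  1.600e+00  7.710e+01  1.000e-01  1.737e+02] F [ 0.6 -0.3  0.3] open 0.0598
rel (array([55.3,  0. , -0.6]), array([ 0.   , -0.005,  0.001]))
11.1 [ 0.6131 -0.0925  0.0249] [-175.4   89.6    2.3] q [-8.600e+00  1.420e+01  1.600e+00  7.700e+01  1.000e-01  1.737e+02] F [ 0.3  0.  -0.2] open 0.0599
rel (array([55.9,  0.1, -0.1]), array([ 0.   , -0.007,  0.001]))
```

View pics/scene11.png

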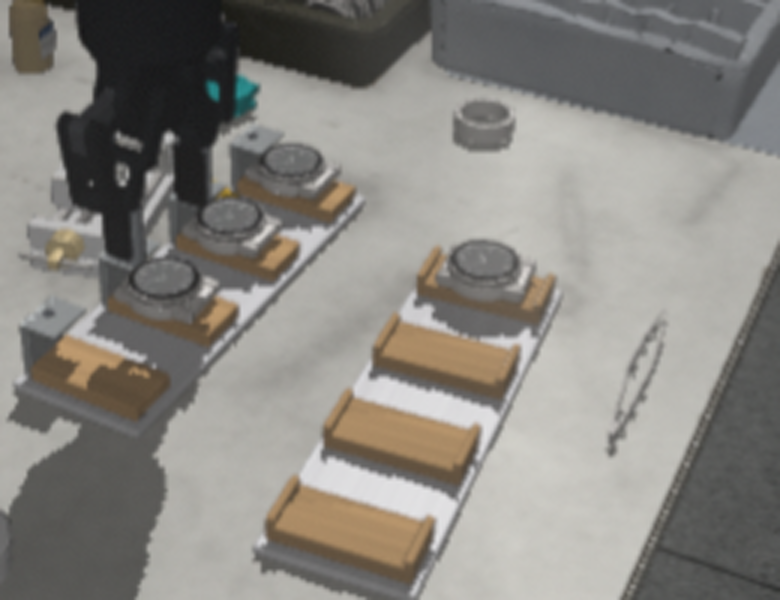

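Emit:
apply_moves(rows=[[[15,0,-0.3,0,-0.005,0,0.7],[30,0,-0.3,0,-0.005,0,0.7],[42,0,-0.3,0,-0.005,0,0.7],[50,0,-0.3,0,-0.005,0,0.7],[55,0,-0.3,0,-0.005,0,0.7],[55,0,-0.3,0,-0.005,0,0.7],[55,0,-0.3,0,-0.005,0,0.5],[55,0,-0.3,0,-0.005,0,0.3],[55,0,-0.3,0,-0.005,0,0.3],[55,0,-0.3,0,-0.005,0,0.3],[55,0,-0.3,0,-0.005,0,0.3]]])

```text
time: 12.25
ee_pos: [0.6144, -0.0926, -0.0294]
tcp_rot: [-172.5, 89.8, 5.2]
wrist_force: [-1.2, 0.5, 3.3]
opening: 0.0434
```

```bash
python3 - <<'E'
from h import *
st();print("rel",rel(pick(1),-.031,SY)); c=cams.camera("scene")
cv2.imwrite("pics/scene12.png",cv2.resize(c["pixels"][150:350,150:410],None,fx=3,fy=3,interpolation=cv2.INTER_CUBIC)[:,:,::-1])
E
```

```text
12.25 [ 0.6144 -0.0926 -0.0294] [-172.5   89.8    5.2] q [ -8.6  16.   -2.3  71.5   0.  173.7] F [-1.2  0.5  3.3] open 0.0434
rel (array([1.6, 0. , 0.8]), array([ 0.   , -0.003,  0.   ]))
```

View pics/scene12.png

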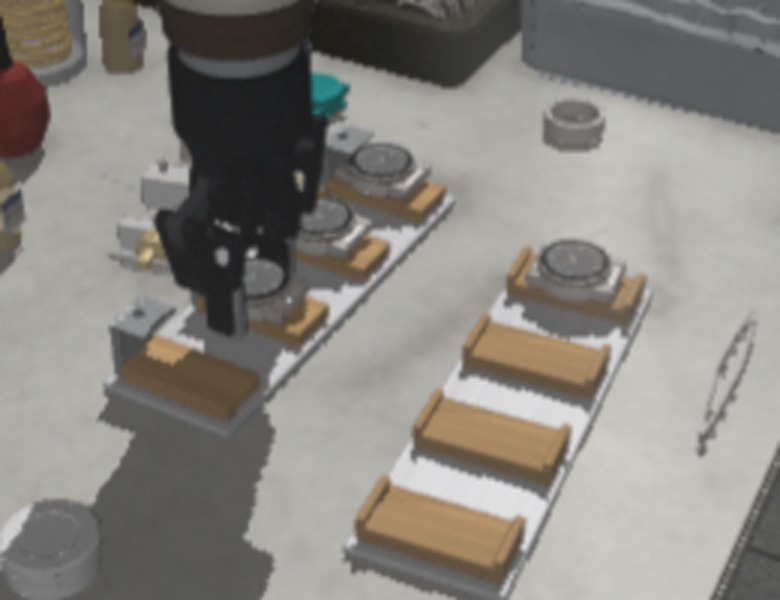

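Emit:
apply_moves(rows=[[[0,0,6,0,0,0,0.3],[0,0,12,0,0,0,0.3],[0,0,18,0,0,0,0.3],[0,0,23,0,0,0,0.3],[0,0,23,0,0,0,0.3],[-15,0,23,0,0,0,0.3],[-35,0,23,0,0,0,0.3],[-55,0,23,0,0,0,0.3],[-65,0,23,0,0,0,0.3],[-65,0,23,0,0,0,0.3]]])

```text
time: 13.3
ee_pos: [0.5923, -0.0918, 0.0375]
tcp_rot: [-179.2, 89.7, -1.5]
wrist_force: [0.2, -1.0, -1.4]
opening: 0.0434
```

```bash
python3 - <<'E'
from h import *
st();print("rel",rel(place(1,0,.002),.036,OY)); c=cams.camera("scene")
cv2.imwrite("pics/scene13.png",cv2.resize(c["pixels"][150:350,150:410],None,fx=3,fy=3,interpolation=cv2.INTER_CUBIC)[:,:,::-1])
E
```

```text
13.3 [ 0.5923 -0.0918  0.0375] [-179.2   89.7   -1.5] q [ -8.8  11.2  -0.5  78.    0.  173.5] F [ 0.2 -1.  -1.4] open 0.0434
rel (array([  0.7,  35.1, 139.9]), array([-0.111, -0.006, -0.   ]))
```

View pics/scene13.png

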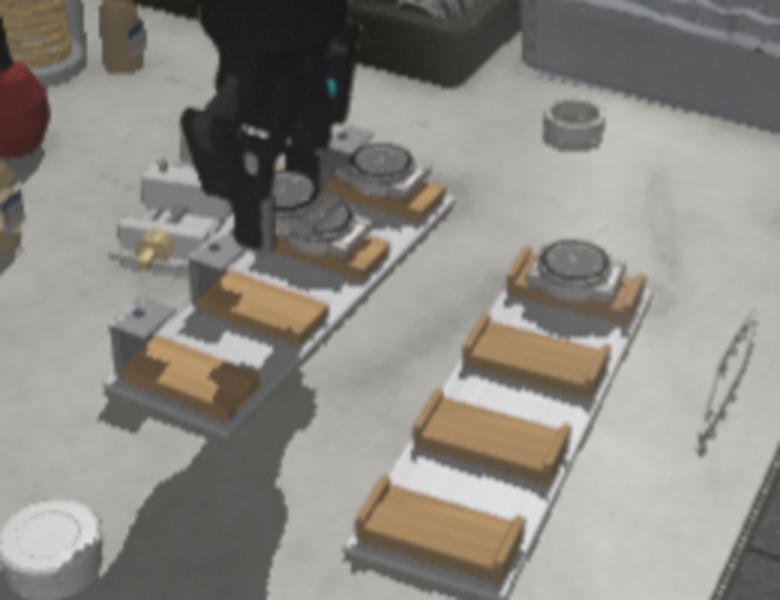

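Case 2 is lifted. Move it over its bay.

Emit:
apply_moves(rows=[[[0,9,35,-0.03,-0.005,0,0.3],[0,18,70,-0.06,-0.005,0,0.3],[0,27,105,-0.09,-0.005,0,0.3],[0,33,130,-0.111,-0.005,0,0.3],[0,35.1,140,-0.111,-0.005,0,0.3],[0,35.1,140,-0.111,-0.005,0,0.3],[0,35.1,140,-0.111,-0.005,0,0.3],[0,35.1,140,-0.111,-0.005,0,0.3]]])

```text
time: 14.15
ee_pos: [0.4512, -0.1209, 0.0353]
tcp_rot: [-10.4, 89.9, 173.7]
wrist_force: [0.5, 0.1, -0.3]
opening: 0.0433
```

```bash
python3 - <<'E'
from h import *
c=cams.camera("scene")
st();print("rel",rel(place(1,0,.002),-.0295,OY)); 
E
```

```text
14.2 [ 0.4511 -0.1209  0.0353] [ -9.1  89.9 175. ] q [-15.   -6.4 -18.9  77.5  -0.  161. ] F [-0.7 -0.1 -1.1] open 0.0436
rel (array([64.8,  0.3,  0. ]), array([0.001, 0.001, 0.   ]))
```

Emit:
apply_moves(rows=[[[20,0.3,0,0,0,0,0.3],[40,0.3,0,0,0,0,0.3],[54,0.3,0,0,0,0,0.3],[60,0.3,0,0,0,0,0.3],[63,0.3,0,0,0,0,0.3],[64.5,0.3,0,0,0,0,0.3],[64.5,0.3,0,0,0,0,0.3],[64.5,0.3,0,0,0,0,0.3]]])

```text
time: 15.0
ee_pos: [0.4515, -0.1213, -0.0286]
tcp_rot: [23.4, 90.0, -152.5]
wrist_force: [0.1, 0.3, 0.5]
opening: 0.0433
```

```bash
python3 - <<'E'
from h import *
c=cams.camera("scene")
st();print("rel",rel(place(1,0,.002),-.0295,OY)); 
cv2.imwrite("pics/scene14.png",cv2.resize(c["pixels"][150:350,180:440],None,fx=3,fy=3,interpolation=cv2.INTER_CUBIC)[:,:,::-1])
E
```

```text
15.05 [ 0.4515 -0.1213 -0.0286] [  13.1   90.  -162.8] q [-15.   -4.4 -24.4  70.1  -0.  160.9] F [-0.5 -0.8 -0.9] open 0.0436
rel (array([ 0.9, -0.2,  0.4]), array([ 0.001,  0.   , -0.   ]))
```

View pics/scene14.png

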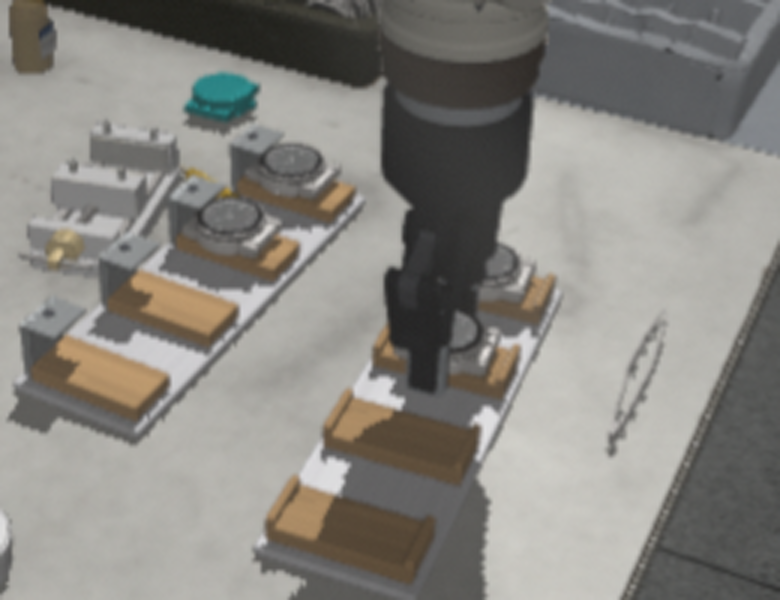

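Emit:
apply_moves(rows=[[[0.8,0,0,0,0,0,0.3],[1,0,0,0,0,0,0.3],[1,0,0,0,0,0,0.55],[1,0,0,0,0,0,0.6],[1,0,0,0,0,0,0.68],[1,0,0,0,0,0,0.68],[-15,0,0,0,0,0,0.68],[-40,0,0,0,0,0,0.68],[-70,0,0,0,0,0,0.7],[-90,0,0,0,0,0,0.7],[-90,0,0,0,0,0,0.7]]])

```text
time: 16.15
ee_pos: [0.4532, -0.1217, 0.0643]
tcp_rot: [159.1, 89.7, -16.9]
wrist_force: [0.9, 0.3, -0.3]
opening: 0.0596
```

```bash
python3 - <<'E'
from h import *
c=cams.camera("scene")
st();print("rel",rel(pick(2),.025,SY)); 
cv2.imwrite("pics/scene15.png",cv2.resize(c["pixels"][150:350,180:440],None,fx=3,fy=3,interpolation=cv2.INTER_CUBIC)[:,:,::-1])
E
```

```text
16.2 [ 0.4524 -0.1215  0.0625] [157.6  89.9 -18.3] q [-15.   -6.9 -16.4  80.4  -0.  160.9] F [-0.3 -1.5 -0.7] open 0.0595
rel (array([  37.9,   54. , -154.7]), array([ 0.112, -0.002, -0.001]))
```

View pics/scene15.png

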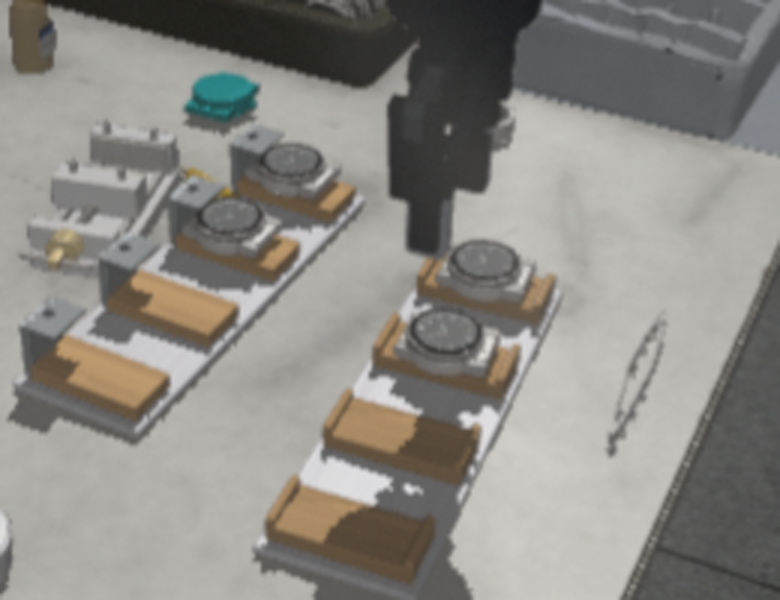

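Two are placed neatly. On to the third.

Emit:
apply_moves(rows=[[[0,14,-40,0.03,0,0,0.7],[0,28,-80,0.06,0,0,0.7],[0,42,-120,0.09,0,0,0.7],[0,54,-154.7,0.112,0,0,0.7],[0,54,-154.7,0.112,0,0,0.7],[20,54,-154.7,0.112,0,0,0.7],[38,54,-154.7,0.112,0,0,0.7],[38,54,-154.7,0.112,0,0,0.7],[38,54,-154.7,0.112,0,0,0.7],[38,54,-154.7,0.112,0,0,0.7]]])

```text
time: 17.2
ee_pos: [0.6108, -0.1645, 0.0259]
tcp_rot: [165.1, 89.8, -17.3]
wrist_force: [-0.5, -0.5, 0.5]
opening: 0.0599
```

```bash
python3 - <<'E'
from h import *
for i in range(2):
    c=cams.camera("scene")
    st();print("rel",rel(pick(2),-.031,SY)); 
cv2.imwrite("pics/scene16.png",cv2.resize(c["pixels"][150:350,180:440],None,fx=3,fy=3,interpolation=cv2.INTER_CUBIC)[:,:,::-1])
E
```

```text
17.25 [ 0.611  -0.1646  0.0261] [165.4  89.8 -17. ] q [-15.1  16.    4.   77.7  -0.  167.3] F [0.3 0.6 1. ] open 0.0596
rel (array([57.1, -0.1,  0.6]), array([-0.   , -0.004, -0.001]))
17.3 [ 0.611  -0.1646  0.0261] [165.4  89.8 -17. ] q [-15.1  16.    4.   77.7  -0.  167.3] F [ 0.1  0.4 -0.1] open 0.0602
rel (array([57.1, -0.1,  0.6]), array([-0.   , -0.004, -0.001]))
```

View pics/scene16.png

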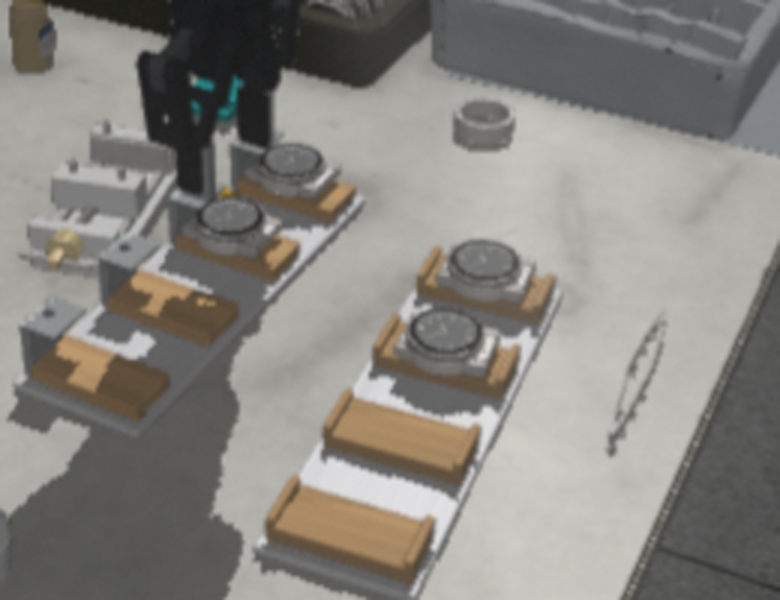

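Emit:
apply_moves(rows=[[[15,0,0.4,0,-0.003,0,0.7],[30,0,0.4,0,-0.003,0,0.7],[42,0,0.4,0,-0.003,0,0.7],[50,0,0.4,0,-0.003,0,0.7],[56,0,0.4,0,-0.003,0,0.7],[56,0,0.4,0,-0.003,0,0.7],[56,0,0.4,0,-0.003,0,0.5],[56,0,0.4,0,-0.003,0,0.3],[56,0,0.4,0,-0.003,0,0.3],[56,0,0.4,0,-0.003,0,0.3],[56,0,0.4,0,-0.003,0,0.3]]])

```text
time: 18.4
ee_pos: [0.6112, -0.1648, -0.0294]
tcp_rot: [144.4, 89.9, -38.0]
wrist_force: [-0.4, -0.6, 3.2]
opening: 0.0435
```

```bash
python3 - <<'E'
from h import *
c=cams.camera("scene")
st();print("rel",rel(pick(2),-.031,SY)); 
cv2.imwrite("pics/scene17.png",cv2.resize(c["pixels"][120:320,180:440],None,fx=3,fy=3,interpolation=cv2.INTER_CUBIC)[:,:,::-1])
E
```

```text
18.45 [ 0.6112 -0.1648 -0.0294] [143.5  89.9 -38.9] q [-15.1  17.6  -0.2  72.   -0.  167.3] F [-0.3  0.1  3.4] open 0.0437
rel (array([ 1.6, -0.3,  0.6]), array([-0.   , -0.002, -0.001]))
```

View pics/scene17.png

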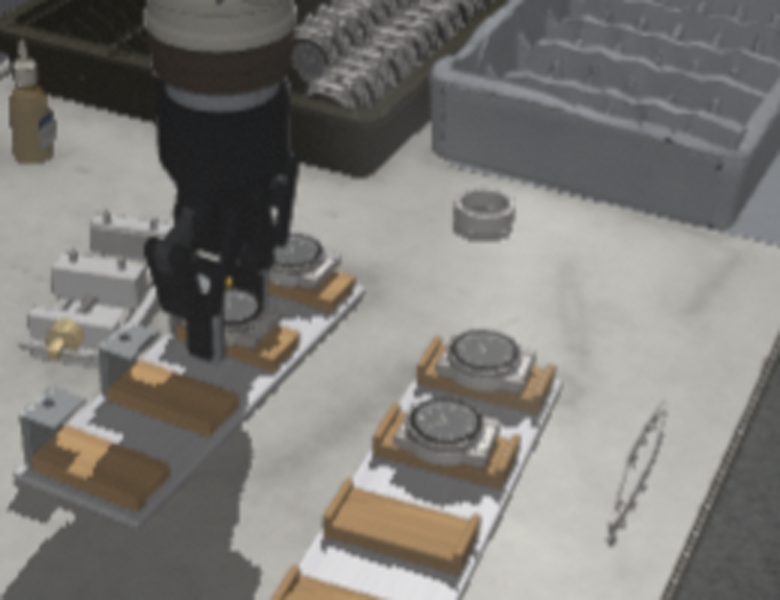

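Emit:
apply_moves(rows=[[[0,0,6,0,0,0,0.3],[0,0,12,0,0,0,0.3],[0,0,18,0,0,0,0.3],[0,0,23,0,0,0,0.3],[0,0,23,0,0,0,0.3],[-15,0,23,0,0,0,0.3],[-35,0,23,0,0,0,0.3],[-55,0,23,0,0,0,0.3],[-65,0,23,0,0,0,0.3],[-65,0,23,0,0,0,0.3]]])

```text
time: 19.45
ee_pos: [0.5892, -0.164, 0.0376]
tcp_rot: [157.4, 89.7, -25.0]
wrist_force: [0.0, -1.2, -0.3]
opening: 0.0435
```

```bash
python3 - <<'E'
from h import *
c=cams.camera("scene")
st();print("rel",rel(place(2,0,.002),.036,OY)); 
cv2.imwrite("pics/scene18.png",cv2.resize(c["pixels"][120:320,180:440],None,fx=3,fy=3,interpolation=cv2.INTER_CUBIC)[:,:,::-1])
E
```

```text
19.5 [ 0.5886 -0.1639  0.0362] [152.6  89.8 -29.8] q [-15.5  12.9   1.4  78.3  -0.  166.8] F [-0.1  0.8 -0.9] open 0.0436
rel (array([  -0.4, -108.5,  147.1]), array([-0.111, -0.003, -0.002]))
```

View pics/scene18.png

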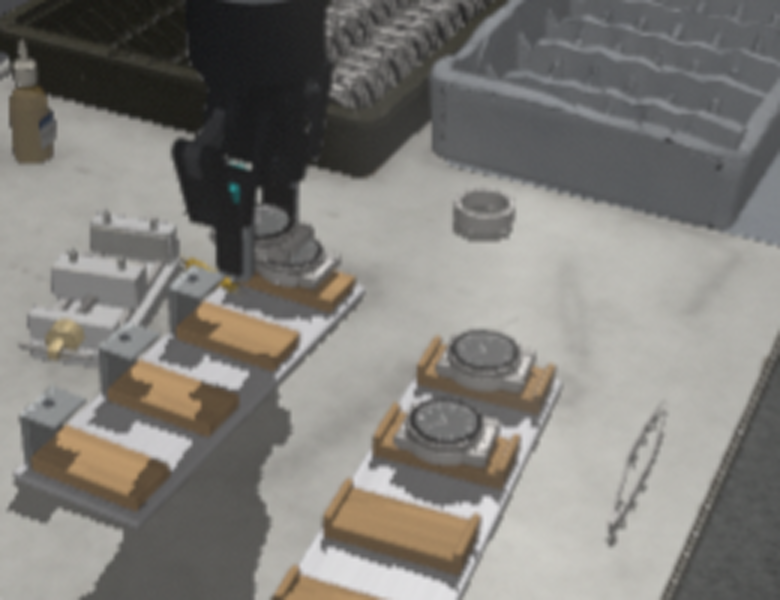

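Emit:
apply_moves(rows=[[[0,-27,36,-0.03,-0.003,0,0.3],[0,-54,72,-0.06,-0.003,0,0.3],[0,-80,108,-0.09,-0.003,0,0.3],[0,-100,136,-0.111,-0.003,0,0.3],[0,-108.5,147,-0.111,-0.003,0,0.3],[0,-108.5,147,-0.111,-0.003,0,0.3],[0,-108.5,147,-0.111,-0.003,0,0.3],[0,-108.5,147,-0.111,-0.003,0,0.3],[0,-108.5,147,-0.111,-0.003,0,0.3]]])

```text
time: 20.4
ee_pos: [0.4467, -0.0499, 0.0353]
tcp_rot: [59.8, 89.9, -116.3]
wrist_force: [-0.6, 0.7, -0.4]
opening: 0.0433
```

```bash
python3 - <<'E'
from h import *
c=cams.camera("scene")
st();print("rel",rel(place(2,0,.002),-.0295,OY)); 
E
```

```text
20.45 [ 0.4466 -0.0499  0.0353] [  59.2   89.9 -116.9] q [-6.300e+00 -8.900e+00 -2.120e+01  7.780e+01 -1.000e-01  1.698e+02] F [ 0.8  0.2 -0.4] open 0.0435
rel (array([64.8, -0.7,  0.5]), array([-0.001,  0.001, -0.002]))
```

Emit:
apply_moves(rows=[[[20,-0.7,0.5,0,0,0,0.3],[40,-0.7,0.5,0,0,0,0.3],[54,-0.7,0.5,0,0,0,0.3],[60,-0.7,0.5,0,0,0,0.3],[63,-0.7,0.5,0,0,0,0.3],[64.5,-0.7,0.5,0,0,0,0.3],[64.5,-0.7,0.5,0,0,0,0.3],[64.5,-0.7,0.5,0,0,0,0.3]]])

```text
time: 21.25
ee_pos: [0.4465, -0.0493, -0.0286]
tcp_rot: [91.0, 89.9, -85.1]
wrist_force: [0.2, 0.4, -0.3]
opening: 0.0434
```

```bash
python3 - <<'E'
from h import *
c=cams.camera("scene")
st();print("rel",rel(place(2,0,.002),-.0295,OY)); 
cv2.imwrite("pics/scene19.png",cv2.resize(c["pixels"][150:350,180:440],None,fx=3,fy=3,interpolation=cv2.INTER_CUBIC)[:,:,::-1])
E
```

```text
21.3 [ 0.4464 -0.0493 -0.0286] [ 89.7  89.9 -86.4] q [-6.200e+00 -7.100e+00 -2.680e+01  7.030e+01 -1.000e-01  1.698e+02] F [ 0.4  0.4 -0.7] open 0.0436
rel (array([ 0.9, -0. ,  0.4]), array([-0.001,  0.   , -0.002]))
```

View pics/scene19.png

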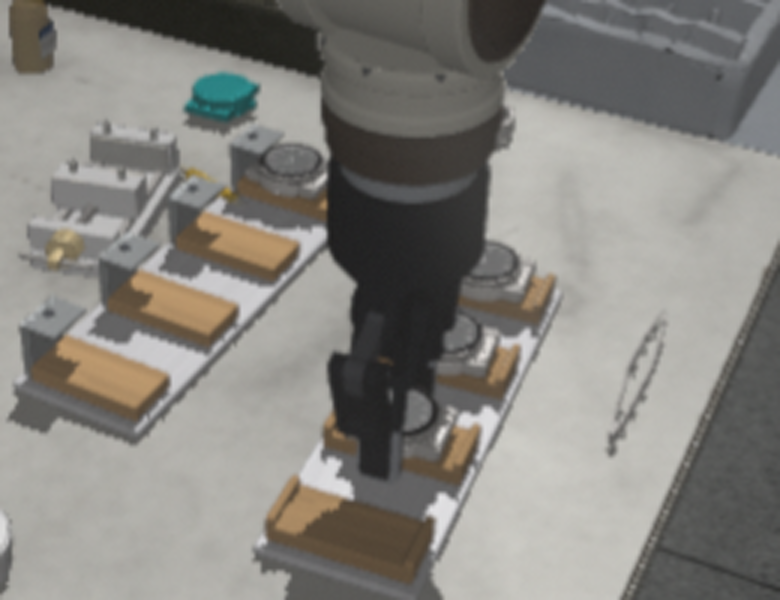

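Emit:
apply_moves(rows=[[[0.8,0,0,0,0,0,0.3],[1,0,0,0,0,0,0.3],[1,0,0,0,0,0,0.55],[1,0,0,0,0,0,0.6],[1,0,0,0,0,0,0.68],[1,0,0,0,0,0,0.68],[-15,0,0,0,0,0,0.68],[-40,0,0,0,0,0,0.68],[-70,0,0,0,0,0,0.7],[-90,0,0,0,0,0,0.7],[-90,0,0,0,0,0,0.7],[-90,0,0,0,0,0,0.7]]])

```text
time: 22.5
ee_pos: [0.4466, -0.0492, 0.0613]
tcp_rot: [105.0, 89.9, -71.0]
wrist_force: [0.0, 0.5, -0.3]
opening: 0.0596
```

```bash
python3 - <<'E'
from h import *
c=cams.camera("scene")
st();print("rel",rel(pick(3),.025,SY)); 
cv2.imwrite("pics/scene20.png",cv2.resize(c["pixels"][150:350,180:440],None,fx=3,fy=3,interpolation=cv2.INTER_CUBIC)[:,:,::-1])
E
```

```text
22.55 [ 0.4461 -0.0491  0.0606] [  65.    89.9 -111. ] q [-6.200e+00 -9.400e+00 -1.880e+01  8.060e+01 -1.000e-01  1.698e+02] F [-0.4  0.1 -1.5] open 0.0602
rel (array([  35.8,  197.9, -148.3]), array([ 0.11 ,  0.001, -0.002]))
```

View pics/scene20.png

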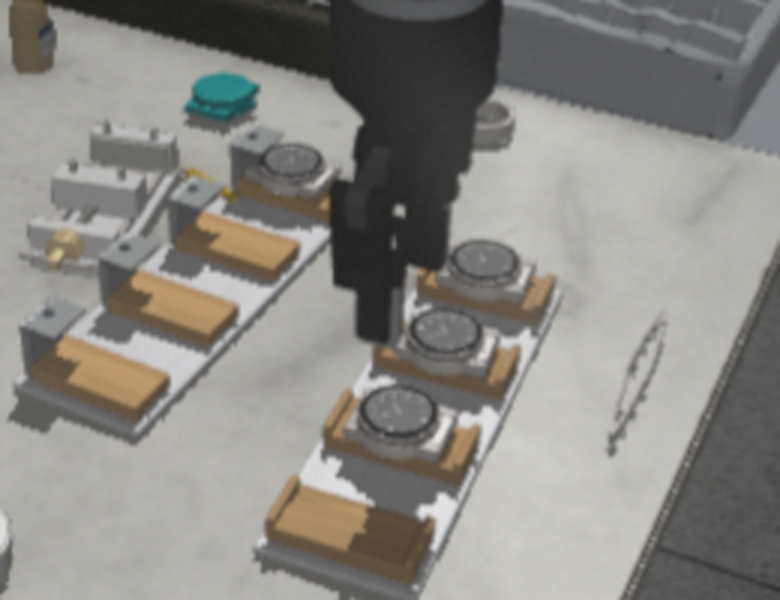

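Emit:
apply_moves(rows=[[[0,35,-26,0.02,0,0,0.7],[0,70,-52,0.04,0,0,0.7],[0,105,-79,0.06,0,0,0.7],[0,140,-105,0.08,0,0,0.7],[0,175,-131,0.1,0,0,0.7],[0,198,-148.3,0.11,0,0,0.7],[0,198,-148.3,0.11,0,0,0.7],[20,198,-148.3,0.11,0,0,0.7],[36,198,-148.3,0.11,0,0,0.7],[36,198,-148.3,0.11,0,0,0.7],[36,198,-148.3,0.11,0,0,0.7],[36,198,-148.3,0.11,0,0,0.7]]])

```text
time: 23.75
ee_pos: [0.6078, -0.2363, 0.0257]
tcp_rot: [98.3, 89.9, -84.1]
wrist_force: [-0.5, -0.8, 0.8]
opening: 0.0597
```

```bash
python3 - <<'E'
from h import *
for i in range(2):
    c=cams.camera("scene")
    st();print("rel",rel(pick(3),-.031,SY)); 
cv2.imwrite("pics/scene21.png",cv2.resize(c["pixels"][120:320,180:440],None,fx=3,fy=3,interpolation=cv2.INTER_CUBIC)[:,:,::-1])
E
```

```text
23.8 [ 0.608  -0.2365  0.0259] [110.   89.9 -72.4] q [-2.120e+01  1.890e+01  7.500e+00  7.860e+01 -1.000e-01  1.611e+02] F [1.  1.  0.1] open 0.0599
rel (array([56.9, -0.1,  0.4]), array([ 0.   , -0.001, -0.002]))
23.85 [ 0.6081 -0.2365  0.0259] [111.2  89.9 -71.1] q [-2.120e+01  1.890e+01  7.500e+00  7.850e+01 -1.000e-01  1.611e+02] F [0.6 0.2 0.6] open 0.0596
rel (array([56.9, -0.2,  0.5]), array([ 0.   , -0.001, -0.002]))
```

View pics/scene21.png

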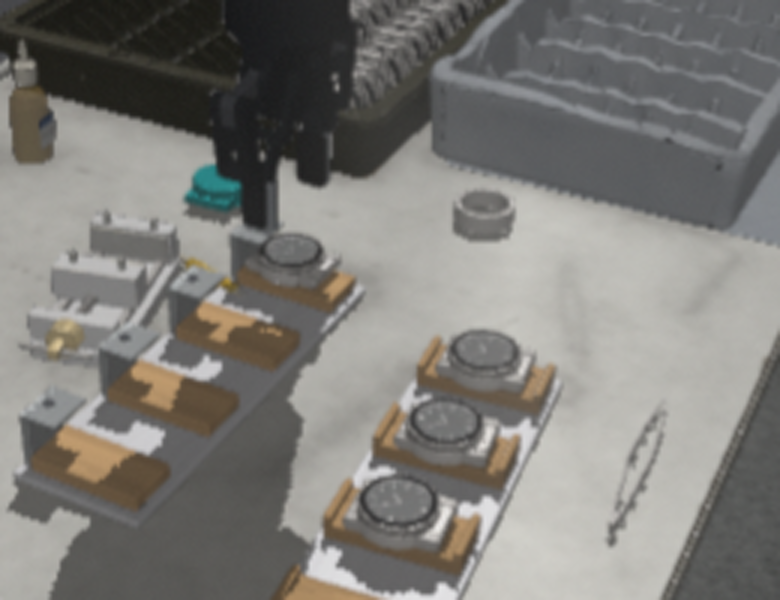

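Emit:
apply_moves(rows=[[[15,0,0.4,0,0,0,0.7],[30,0,0.4,0,0,0,0.7],[42,0,0.4,0,0,0,0.7],[50,0,0.4,0,0,0,0.7],[56,0,0.4,0,0,0,0.7],[56,0,0.4,0,0,0,0.7],[56,0,0.4,0,0,0,0.5],[56,0,0.4,0,0,0,0.3],[56,0,0.4,0,0,0,0.3],[56,0,0.4,0,0,0,0.3],[56,0,0.4,0,0,0,0.3]]])

```text
time: 24.95
ee_pos: [0.608, -0.2367, -0.0296]
tcp_rot: [124.0, 89.8, -58.3]
wrist_force: [0.8, 0.2, 3.1]
opening: 0.0437
```

```bash
python3 - <<'E'
from h import *
c=cams.camera("scene")
st();print("rel",rel(pick(3),-.031,SY)); 
cv2.imwrite("pics/scene22.png",cv2.resize(c["pixels"][120:320,180:440],None,fx=3,fy=3,interpolation=cv2.INTER_CUBIC)[:,:,::-1])
E
```

```text
25.0 [ 0.6081 -0.2368 -0.0295] [125.2  89.8 -57.2] q [-2.120e+01  2.020e+01  3.000e+00  7.260e+01 -1.000e-01  1.611e+02] F [1.  1.1 4.5] open 0.0438
rel (array([ 1.5, -0.3,  0.4]), array([ 0.   , -0.002, -0.002]))
```

View pics/scene22.png

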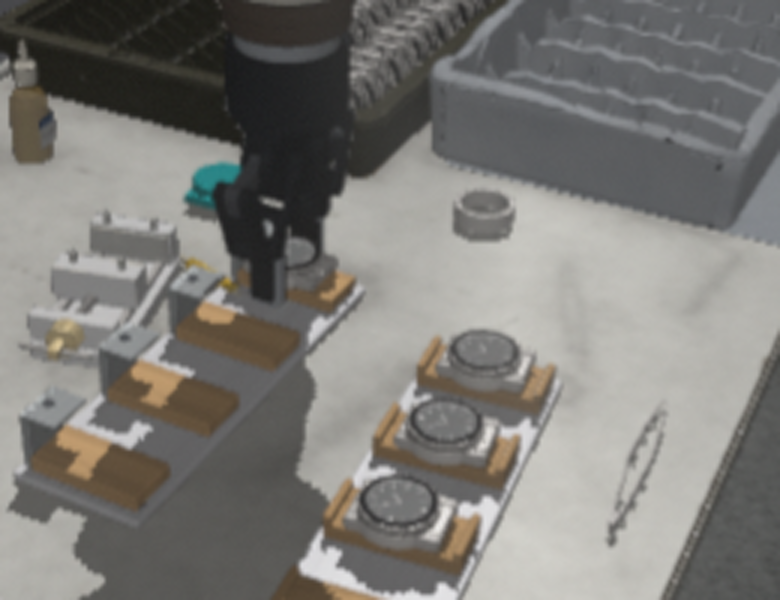

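Emit:
apply_moves(rows=[[[0,0,6,0,0,0,0.3],[0,0,12,0,0,0,0.3],[0,0,18,0,0,0,0.3],[0,0,23,0,0,0,0.3],[0,0,23,0,0,0,0.3],[-15,0,23,0,0,0,0.3],[-35,0,23,0,0,0,0.3],[-55,0,23,0,0,0,0.3],[-70,0,23,0,0,0,0.3],[-70,0,23,0,0,0,0.3]]])

```text
time: 26.0
ee_pos: [0.5864, -0.2362, 0.0434]
tcp_rot: [145.4, 89.6, -37.0]
wrist_force: [0.3, -0.5, -1.1]
opening: 0.0437
```

```bash
python3 - <<'E'
from h import *
c=cams.camera("scene")
st();print("rel",rel(place(3,0,.002),.040,OY)); 
cv2.imwrite("pics/scene23.png",cv2.resize(c["pixels"][120:320,180:440],None,fx=3,fy=3,interpolation=cv2.INTER_CUBIC)[:,:,::-1])
E
```

```text
26.05 [ 0.5857 -0.2359  0.0416] [138.9  89.7 -43.5] q [-2.190e+01  1.550e+01  5.100e+00  7.930e+01 -1.000e-01  1.605e+02] F [-0.4  0.4 -1.1] open 0.0438
rel (array([   0.3, -252.3,  155.1]), array([-0.111, -0.003, -0.003]))
```

View pics/scene23.png

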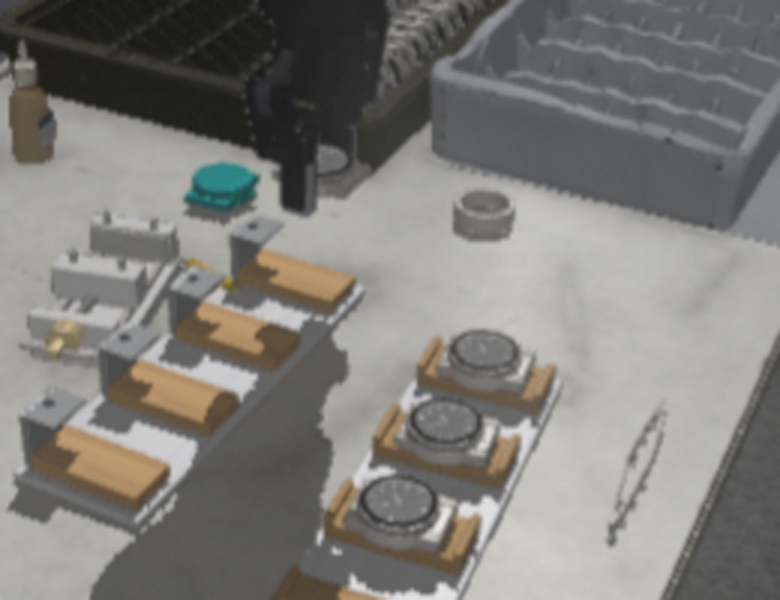

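Emit:
apply_moves(rows=[[[0,-40,25,-0.02,-0.003,0,0.3],[0,-80,50,-0.04,-0.003,0,0.3],[0,-120,75,-0.06,-0.003,0,0.3],[0,-160,100,-0.08,-0.003,0,0.3],[0,-200,124,-0.1,-0.003,0,0.3],[0,-235,145,-0.12,-0.003,0,0.3],[0,-252,155,-0.12,-0.003,0,0.3],[0,-252,155,-0.12,-0.003,0,0.3],[0,-252,155,-0.12,-0.003,0,0.3],[0,-252,155,-0.12,-0.003,0,0.3]]])

```text
time: 27.05
ee_pos: [0.4412, 0.0217, 0.0398]
tcp_rot: [82.2, 89.8, -93.3]
wrist_force: [-0.9, -0.6, -0.1]
opening: 0.0435
```

```bash
python3 - <<'E'
from h import *
c=cams.camera("scene")
st();print("rel",rel(place(3,0,.002),-.0295,OY)); 
E
```

```text
27.1 [0.4413 0.0216 0.0398] [ 82.9  89.8 -92.6] q [  2.9 -10.1 -21.7  78.4  -0.2 178.5] F [-0.2  0.6 -1.3] open 0.0437
rel (array([69.3, -1.2,  0.2]), array([ 0.008,  0.   , -0.003]))
```

Emit:
apply_moves(rows=[[[20,-1.2,0.2,0,0,0,0.3],[40,-1.2,0.2,0,0,0,0.3],[56,-1.2,0.2,0,0,0,0.3],[64,-1.2,0.2,0,0,0,0.3],[67,-1.2,0.2,0,0,0,0.3],[69,-1.2,0.2,0,0,0,0.3],[69,-1.2,0.2,0,0,0,0.3],[69,-1.2,0.2,0,0,0,0.3]]])

```text
time: 27.9
ee_pos: [0.4415, 0.0225, -0.0285]
tcp_rot: [99.2, 89.8, -76.4]
wrist_force: [0.4, -0.2, -0.2]
opening: 0.0434
```

```bash
python3 - <<'E'
from h import *
c=cams.camera("scene")
st();print("rel",rel(place(3,0,.002),-.0295,OY)); 
cv2.imwrite("pics/scene24.png",cv2.resize(c["pixels"][180:380,180:440],None,fx=3,fy=3,interpolation=cv2.INTER_CUBIC)[:,:,::-1])
E
```

```text
27.95 [ 0.4415  0.0225 -0.0285] [ 98.7  89.8 -76.8] q [  3.1  -8.1 -27.7  70.4  -0.2 178.6] F [ 0.5  0.2 -0.8] open 0.0435
rel (array([ 1. , -0. ,  0.4]), array([ 0.008, -0.001, -0.003]))
```

View pics/scene24.png

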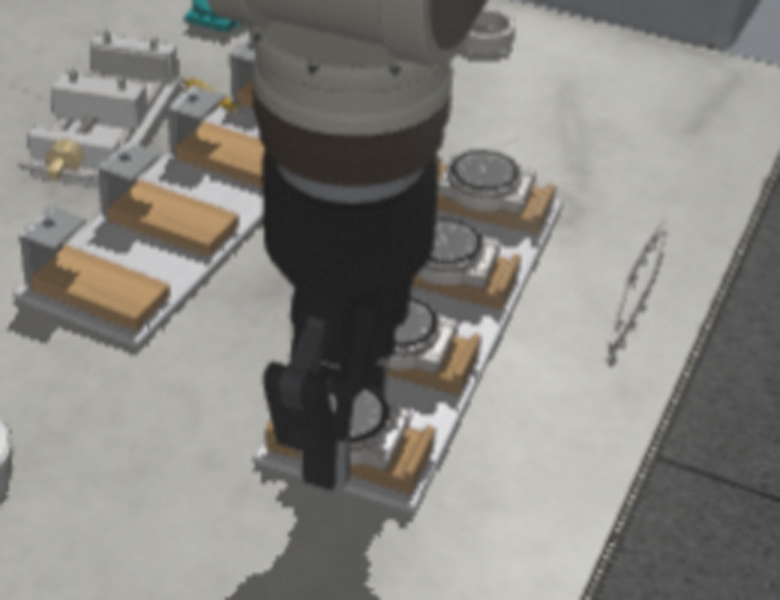

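Emit:
apply_moves(rows=[[[0.8,0,0,0,0,0,0.3],[1,0,0,0,0,0,0.3],[1,0,0,0,0,0,0.55],[1,0,0,0,0,0,0.6],[1,0,0,0,0,0,0.68],[1,0,0,0,0,0,0.68],[-15,0,0,0,0,0,0.68],[-40,0,0,0,0,0,0.68],[-80,0,0,0,0,0,0.7],[-120,0,0,0,0,0,0.7],[-150,0,0,0,0,0,0.7],[-150,50,5,0,0,0,0.7],[-150,100,10,0,0,0,0.7],[-150,150,15,0,0,0,0.7],[-150,200,20,0.1,0,0,0.7],[-150,250,30,0.2,0,0,0.7],[-150,300,40,0.3,0,0,0.7],[-150,350,50,0.4,0,0,0.7],[-150,400,60,0.5,0,0,0.7],[-150,400,60,0.5,0,0,0.7]]])

```text
time: 29.95
ee_pos: [0.4114, -0.3848, 0.1218]
tcp_rot: [113.7, 89.8, -90.9]
wrist_force: [-1.1, 0.9, 0.2]
opening: 0.0596
```

```bash
python3 - <<'E'
from h import *
o=st()
c=cams.camera("scene"); cv2.imwrite("pics/scene25.png",cv2.resize(c["pixels"][180:380,180:440],None,fx=3,fy=3,interpolation=cv2.INTER_CUBIC)[:,:,::-1])
P=cloud(c)
for d in cams.find_in("case_1",c): print("s",d)
c=cams.camera("top")
a=ortho(c,.033,.38,.52,-.25,.05); 
# expected disc circles and bay centres
for i in range(4):
    p=place(i,0,.002); cv2.circle(a,(int((.05-p[1])/.0005),int((.52-p[0])/.0005)),44,(255,0,0),1)
cv2.imwrite("pics/o_end.png",a[:,:,::-1])
P=cloud(c)
for d in cams.find_in("case_1",c): print(d, "bay frame mm",((r2(OY).T@(np.array(d["at"][:2])-O))*1000).round(1))
for i in range(4):
    p=O+r2(OY)@[.001,BAY[i]+.002]; m=np.hypot(P[...,0]-p[0],P[...,1]-p[1])<.015; q=P[m]; 
    A=np.c_[q[:,:2]-p,np.ones(len(q))]; k=np.linalg.lstsq(A,q[:,2],rcond=None)[0]; print(i,"top z",np.median(q[:,2]).round(4),"slope",k[:2].round(3))
E
```

```text
29.95 [ 0.4114 -0.3848  0.1218] [113.7  89.8 -90.9] q [-43.    5.8   2.7  86.8  -0.2 161.6] F [-1.1  0.9  0.2] open 0.0596
s {'at': [0.4397, 0.0281, 0.0341], 'confidence': 0.82}
s {'at': [0.4485, -0.1824, 0.0357], 'confidence': 0.69}
s {'at': [0.7025, -0.3196, 0.0194], 'confidence': 0.69}
s {'at': [0.4468, -0.1156, 0.0337], 'confidence': 0.68}
s {'at': [0.4366, -0.0378, 0.0325], 'confidence': 0.58}
{'at': [0.439, 0.0223, 0.0331], 'confidence': 0.79} bay frame mm [ -1.  109.9]
{'at': [0.4454, -0.0488, 0.0338], 'confidence': 0.69} bay frame mm [ 0.4 38.6]
{'at': [0.4506, -0.1248, 0.0317], 'confidence': 0.67} bay frame mm [  0.3 -37.6]
{'at': [0.4548, -0.1939, 0.03], 'confidence': 0.58} bay frame mm [  -0.4 -106.8]
{'at': [0.7062, -0.3284, 0.0211], 'confidence': 0.56} bay frame mm [ 241.1 -258.5]
0 top z 0.0321 slope [0.028 0.016]
1 top z 0.0319 slope [-0.024  0.005]
2 top z 0.0321 slope [-0.013  0.025]
3 top z 0.0322 slope [0.004 0.006]
```

View pics/scene25.png

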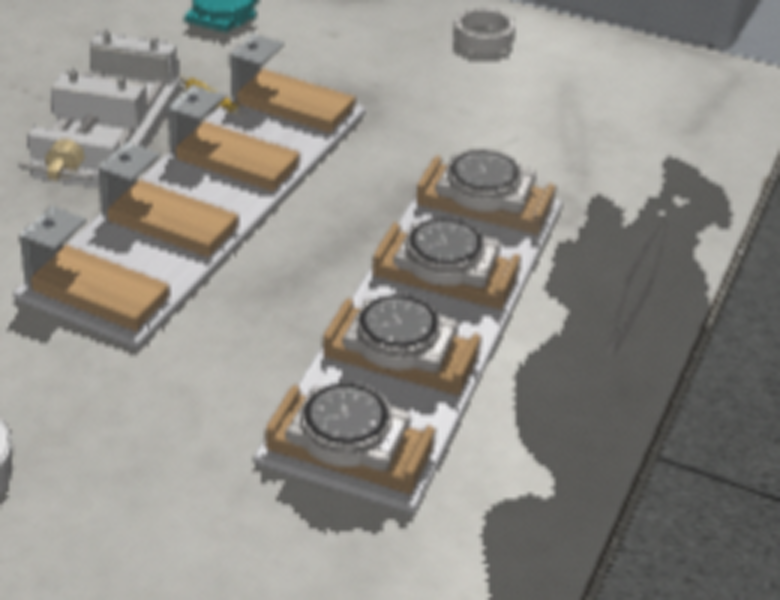

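View pics/o_end.png

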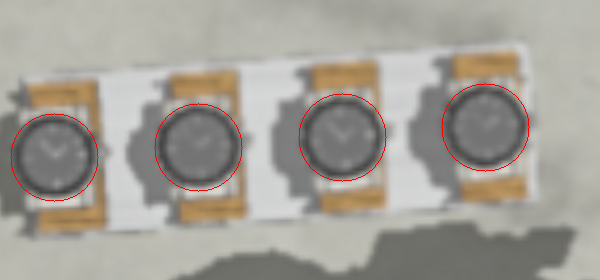

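```bash
python3 - <<'E'
from h import *
print(bot.job_done()); st()
E
```

```text
the job is handed in; nothing more can be done
None
the job is handed in; nothing more can be done
```

All four watch cases are in the open rack in reverse order, and the job is handed in at about 30 s of the 99 s allowed. For each one I gripped the round flanks, drew it 22–23 mm forward from under its clip, lifted it level and set it down in its mirrored bay.

**Last checks**
- **Position:** the top camera puts the four dials within about 2 mm of where they should be in their bays, against the 12 mm allowed. The scene camera's detections scattered by up to about 12 mm along and across the rack, because it sees the cases from one side; the scene picture shows all four in their bays.
- **Height and tilt:** the dial tops measure about 32 mm high, against 33 mm expected, with a tilt of 0.03 rad or less.
- **Squareness:** I judged this by eye in the pictures; all four look square in their bays.
- **Released and clear:** the arm is clear of everything, about 0.2 m to the right of the cases, with the wrist force at noise level.

**One disagreement:** the reported TCP height reads about 40–45 mm below the real fingertips. The camera depth showed this, and closing the jaws at the reported grasp height met nothing. I set the grasp and release heights from the camera instead (reported z about -30 mm), and all four grips then stopped at 43–44 mm, which fits the 44 mm body. At the last three grips the wrist read 3–4.5 N upward, far below the limit.

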